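# Roll a steel column into its V-block

## Robot

A 7-joint arm with a two-finger parallel gripper is mounted at the origin on a cart in front of the work surface, level with it; the furniture and walls round the work are solid. World frame = base frame: x ahead of the robot, y to its left, z up, the work surface at z = 0. Lengths are in m, angles in rad, forces in N, time in s.
With the tool pointing down it reaches from about 0.4 to 0.925 m from the base axis. Payload 5.6 kg.
Tool frame: the origin (TCP) lies on the mounting face of the last link; the fingertips stand 173 mm ahead of it and the grasp point (between the pads) lies 155 mm ahead of it; y points along the fingers, z is the direction in which the jaws open and shut, and the axes are right-handed (so a half turn about y gives the same grasp; the last joint's range is limited). The gripper opens to 85 mm and grips with 20 to 120 N. Pads are 22 mm wide; open, the fingers measure 114 mm over their backs; the gripper's body (76 mm by 85 mm) begins 54 mm behind the grasp point. The pads swing forward as they close: fully open they stand 13 mm farther back than shut.
Start: joints at [-1.174, 0.468, -0.012, 1.603, 0.006, 1.071, -0.056], TCP at [0.277, 0.588, 0.405] pointing down, gripper open.
Joint ranges: [-2.53, 2.53], [-0.31, 2.02], [-1.57, 1.55], [0.28, 2.44], [-1.29, 4.43], [0.15, 1.84], [-2.92, 2.92]. Speed limits (rad/s): [2.57, 2.57, 3.14, 3.14, 3.14, 3.14, 3.14].

## Interface

Orientations are given as a unit quaternion [w, x, y, z].
In Python, from cell import r gives the robot as it stands.
- The arm moves only by the tool drive_tool, never from a script. Its argument "motion" is one flat list of numbers, 7 for each row, row after row: the shift along the tool's x, y, z in m, then the turn, a rotation vector about the tool's x, y, z in rad, then the gripper command: -1 is fully open, 1 is shut, values between are in proportion. In form: [tx, ty, tz, ax, ay, az, hand, tx, ty, tz, ax, ay, az, hand, ...]. A call has exactly 8 rows; each row shifts and turns the commanded pose from where the row before left it, along the tool's axes as they then stand; what a row does not reach is not made up. A row lasts 1/12 s, in which the tool goes at most 41.7 mm and 7.16 degrees, less where a joint would pass 70% of its speed; a pose out of reach is approached as far as the arm can. A call with a gripper value outside its range is refused whole. The fingers move at their own pace and stop on an object; "grip_force" is the grip in N (left out, the last holds). Time passes only in rows, so rows that do not move let the fingers close, or fill a call up. It gives the time, the measured TCP pose, the force and the opening at its end, in the units of the state.
- r.read_state(): the state, without advancing time (a new reading comes with each control period).
- r.grab_frame(name): name is "scene" or "top"; returns a dict with "pixels" (384x512x3 uint8, red, green, blue), "camera_matrix" (3x3 intrinsics, pixels), "k1" (the pictures are not rectified: a ray, as slopes to the right and down, at radius r is drawn at 1 + k1 r^2 times it, then the intrinsics apply), "rvec" (rotation vector, rad) and "tvec" (3), from world to camera coordinates, as OpenCV has them. Camera axes: x right, y down, z forward; pixel columns grow to the right and rows downward; lengths in m; the calibration is good to about 2 mm. A picture is of the moment at which its call begins. There is no depth.
- r.close_job(): hands the job in, once; it reports no verdict.
The state is a dict: "clock": time; "q": joint angles; "joint_vel": joint speeds; "joint_efforts": joint torques, N m; "tool_pos": TCP position; "tool_rot": TCP orientation; "contact_force": force on the tool from outside, world axes, zero at the start; "moment": the same for the moment, N m; "opening": finger opening in m.
Only numpy, scipy, OpenCV 4.12 (cv2) and the standard library are available. Lean on these libraries where they do the work, as an engineer would, in place of code of your own. Each camera call takes 0.05 s, during which the arm holds its last target.

## Task

Push the steel column with the fingertips so that it rolls along the bench, up the ramp of the metal V-block and down into the groove, where it must lie at rest, seated along the groove and about centred on its length. Roll it by its side: do not pick it up, carry it or just drag it along. Leave the specimen cup and the two small vials where they stand.

Things in the scene. Friction and masses are not known exactly. Their poses are not given: they have to be found in the camera images.
- column: loose closed steel tube (a chromatography column body), 44 mm in diameter, 150 mm long plus a 6 mm port on each end, about 0.45 kg, lying on the bench. Origin at its centre (22 mm up as it lies); x along the cylinder; y and z turn as it rolls, z up at the start. It rolls with some resistance and soon stops when no longer pushed; let go on the ramp it may roll back. Pushed below its axis it rolls more freely.
- v_block: aluminium V-block fixed to the bench, 110 mm long. Origin on the bench under the groove's bottom line, half-way along; x along the groove, z up. Profile in mm (y, height): ramp from (66, 1) up to the crest (19, 12) to (16, 12), groove down to (0, 3), up to the wall (-32, 22), wall back at -40, then a 6 mm high tab with screws (to 11 mm) to y = -59
- v_seat (a point): the place of the column's centre when seated and centred in the groove: 28.4 mm above the v_block's origin, axes as the v_block's. At the start the column lies on the bench on the ramp (+y) side, its centre 150 to 190 mm from here along y and within 12 mm along x, its axis within 0.22 rad of the groove's
- cup: loose specimen cup with a lid, 58 mm across and 59 mm tall, bystander standing behind the block's wall; origin under its centre
- vial: loose small capped vial, 25 mm across and 49 mm tall, bystander standing past the +x end of the V-block, on its ramp side; origin under its centre
- vial_b: loose small capped vial, 25 mm across and 49 mm tall, bystander standing further off to the left, behind the column; origin under its centre
Things that resemble listed ones, but are neither listed nor needed, are in the scene too. What is shaped like the column but brown is not meant. There is more than one size of the v_block; the one meant has the size given above.

How it is judged:
On the way:
1. the column rolls over by more than a third of a turn (angle between column's own z axis and vertical above 2.1 rad), for 0.05 s.
At the end, for the whole second after the job is handed in: the column lies at rest in the groove, its centre within 4 mm across, 3 mm in height above and 30 mm along of the seated, centred place, its axis within 0.06 rad of the groove's; the cup and the vials are within 20 mm of where they stood (y of column in the frame of v_seat between -0.004 and 0.004 m and z of column in the frame of v_seat between -0.004 and 0.003 m and x of column in the frame of v_seat between -0.03 and 0.03 m and angle between the x axis of column and the x axis of v_seat, either way round below 0.06 rad and linear speed of column below 0.01 m/s and distance of each of cup, vial, vial_b from where it was at the start of the episode below 0.02 m); the robot touches nothing.
It fails at once if the column is lifted (its centre over 30 mm above the bench before it comes to the ramp, or over 46 mm anywhere; rolling over the crest takes it to 34 mm) (height (world z) of column above 0.046 m or (height (world z) of column above 0.03 m and y of column in the frame of v_seat above 0.085 m)).
It fails at once if the cup or a vial is knocked or moved by over 20 mm (distance of any of cup, vial, vial_b from where it was at the start of the episode above 0.02 m).
It also fails if it takes over 38 s, if anything falls off the work surface, if the arm or the gripper's body presses on something with over 40 N, if the wrist force passes 120 N, or if a joint passes its speed limit or range.

## Working session

There is one attempt and no reset: what is moved stays moved. The work goes in short steps, Python scripts to look and compute and a tool call to move; the robot and the scene stay as the last step left them, time stands still between calls to the robot, and variables do not carry over. Pictures are saved under pics/ and viewed, and the job is handed in when it is done.

Besides the shell and the picture viewer there is one more tool, called after "Request:" by a JSON object that holds its "op" and its "data". drive_tool: Moves the arm, as the interface text tells. Its arguments: {"type":"object","properties":{"motion":{"type":"array","items":{"type":"number"}},"grip_force":{"type":"number"}},"required":["motion"]}

```bash
mkdir -p pics; ls
python3 - <<'E'
from cell import r
import cv2,numpy as np,pickle
d={}
for n in("scene","top"):
    f=r.grab_frame(n); d[n]=f; cv2.imwrite(f"pics/{n}0.png",cv2.cvtColor(f["pixels"],cv2.COLOR_RGB2BGR))
    print(n,f["camera_matrix"],f["k1"],f["rvec"],f["tvec"])
pickle.dump(d,open("f0.pkl","wb"))
print(r.read_state())
E
```

```text
pics
scene [[472.24468263   0.         248.47875386]
 [  0.         472.24468263 190.25338558]
 [  0.           0.           1.        ]] -0.16796552729400774 [ 2.03512401 -0.66982712  0.38585581] [-0.4857614   0.20678324  1.23714968]
top [[465.24292183   0.         253.57224542]
 [  0.         465.24292183 187.84807744]
 [  0.           0.           1.        ]] 0.019781585785703062 [ 2.12412528 -2.17333964  0.17284527] [-0.05577752  0.56721766  1.39320817]
{'clock': 0.1, 'q': array([-1.17399922,  0.46832415, -0.01161375,  1.60354385,  0.005998  ,
        1.0713997 , -0.05631387]), 'joint_vel': array([-0.00079392, -0.00304511,  0.00074685, -0.0021686 , -0.000192  ,
        0.00246331,  0.00043858]), 'joint_efforts': array([ 8.22362763e-04, -5.33521378e+01,  2.15214986e-02, -2.51964694e+01,
        1.14661755e-02,  4.23002653e-03, -2.39173920e-05]), 'tool_pos': array([0.27668078, 0.58792247, 0.40380552]), 'tool_rot': array([-0.68950049,  0.69064704, -0.15435358,  0.15417754]), 'contact_force': array([0.64305266, 0.29912429, 0.1696828 ]), 'moment': array([-0.00748022,  0.00585541, -0.01977948]), 'opening': 0.08540094096523686}
```

View pics/scene0.png

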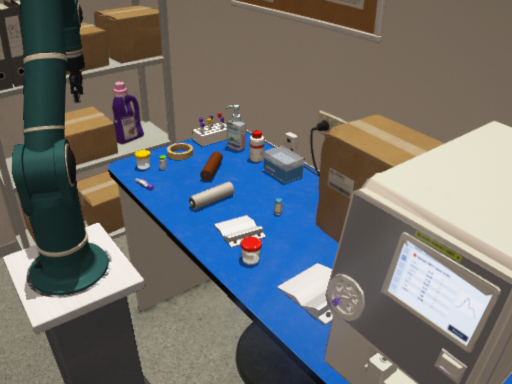

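View pics/top0.png

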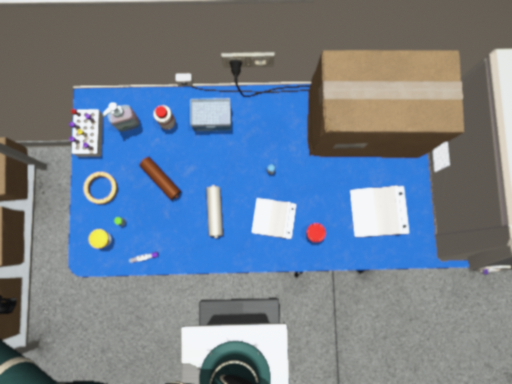

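```bash
cat > h.py <<'E'
import cv2,numpy as np,pickle
def proj(f,P):
    P=np.atleast_2d(np.array(P,float)); R,_=cv2.Rodrigues(np.array(f["rvec"],float))
    p,_=cv2.projectPoints(P,np.array(f["rvec"],float),np.array(f["tvec"],float),np.array(f["camera_matrix"]),np.array([f["k1"],0,0,0,0.]))
    return p[:,0]
def back(f,uv,z):
    uv=np.atleast_2d(np.array(uv,float)); n=cv2.undistortPointsIter(uv[:,None],np.array(f["camera_matrix"]),np.array([f["k1"],0,0,0,0.]),None,None,(3,100,1e-10))[:,0]
    R,_=cv2.Rodrigues(np.array(f["rvec"],float)); t=np.array(f["tvec"],float).reshape(3)
    c=-R.T@t; d=np.c_[n,np.ones(len(n))]@R
    s=(z-c[2])/d[:,2]; return c+s[:,None]*d
def crop(f,name,x0,y0,w,h,k):
    im=cv2.cvtColor(f["pixels"],cv2.COLOR_RGB2BGR)[y0:y0+h,x0:x0+w]
    cv2.imwrite(name,cv2.resize(im,None,fx=k,fy=k,interpolation=cv2.INTER_CUBIC))
E
python3 - <<'E'
from h import *
d=pickle.load(open("f0.pkl","rb"))
crop(d["top"],"pics/t1.png",195,155,140,100,5.7)
crop(d["scene"],"pics/s1.png",180,170,110,100,6)
t=d["top"]
print(back(t,[[214,185],[215,238],[316,233],[271,170],[119,222]],0.02))
E
```

```text
[[ 0.58099666  0.0548065   0.02      ]
 [ 0.41556666  0.05351061  0.02      ]
 [ 0.42373833 -0.25876283  0.02      ]
 [ 0.62492602 -0.12536737  0.02      ]
 [ 0.47181732  0.3489276   0.02      ]]
```

View pics/t1.png

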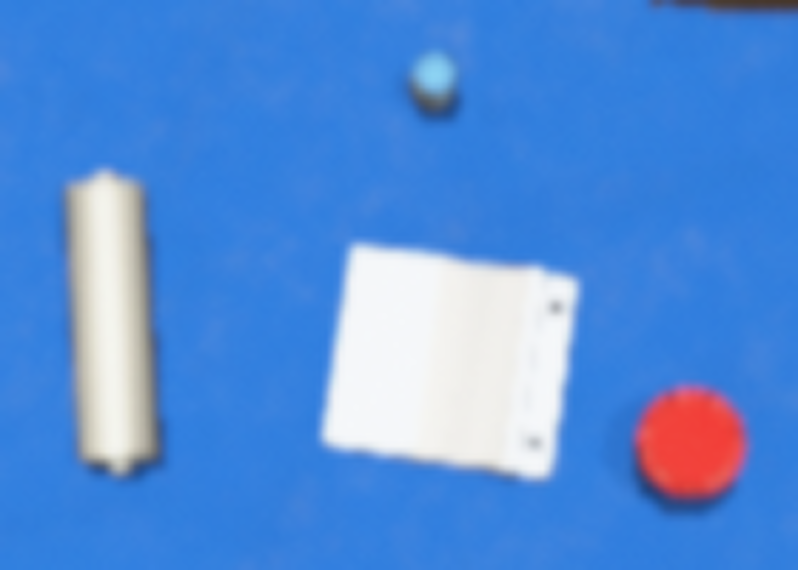

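View pics/s1.png

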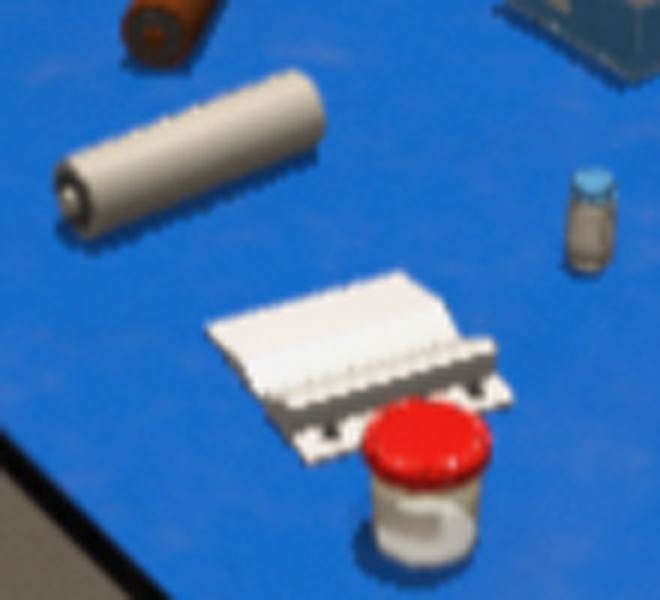

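```bash
cat >> h.py <<'E'
from scipy.optimize import least_squares
def pose(x,y,a,P): 
    c,s=np.cos(a),np.sin(a); P=np.asarray(P,float)
    return np.c_[x+c*P[:,0]-s*P[:,1],y+s*P[:,0]+c*P[:,1],P[:,2]]
th=np.linspace(0,2*np.pi,40,endpoint=False)
COL=np.array([[e*75,22*np.cos(t),22*np.sin(t)] for e in(-1,1) for t in th])/1000
def stats(poly=None,mask=None):
    m=cv2.moments(poly.astype(np.float32)) if mask is None else cv2.moments(mask.astype(np.uint8),True)
    A=m["m00"]; S=np.array([[m["mu20"],m["mu11"]],[m["mu11"],m["mu02"]]])/A
    ang=0.5*np.arctan2(2*S[0,1],S[0,0]-S[1,1])
    return np.array([m["m10"]/A,m["m01"]/A]),ang,A
def colmask(f,seed,r=60):
    hsv=cv2.cvtColor(f["pixels"],cv2.COLOR_RGB2HSV)
    m=((hsv[...,1]<110)).astype(np.uint8)
    m=cv2.morphologyEx(m,cv2.MORPH_OPEN,np.ones((3,3),np.uint8))
    n,l=cv2.connectedComponents(m,connectivity=4)
    mm=(l==l[seed[1],seed[0]])
    return cv2.morphologyEx(mm.astype(np.uint8),cv2.MORPH_OPEN,np.ones((7,7),np.uint8))
def fitcol(obs,z=0.022,x0=(0.5,0.05,0)):
    # obs: list of (frame, centroid, angle)
    def res(p):
        o=[]
        for f,c,a in obs:
            h=cv2.convexHull(proj(f,pose(p[0],p[1],p[2],COL+[0,0,z])).astype(np.float32))
            cc,aa,_=stats(poly=h); d=(aa-a+np.pi/2)%np.pi-np.pi/2
            o+=list(cc-c)+[d*20]
        return o
    s=least_squares(res,x0,x_scale=[.01,.01,.1],diff_step=1e-3); return s.x,s.fun
E
python3 - <<'E'
from h import *
d=pickle.load(open("f0.pkl","rb")); T,S=d["top"],d["scene"]
obs=[]
for n,f,seed in(("t",T,(214,211)),("s",S,(212,196))):
    m=colmask(f,seed); c,a,A=stats(mask=m); print(n,c,a,A); obs.append((f,c,a))
for o in (obs,obs[:1],obs[1:]):
    p,fn=fitcol(o); print(p,np.round(fn,2))
    print([stats(poly=cv2.convexHull(proj(f,pose(*p,COL+[0,0,.022])).astype(np.float32)))[2] for f,_,_ in obs])
V=np.array([[55,66,1],[-55,66,1],[55,-59,6],[-55,-59,6]])/1000
ut=np.array([195,155])+np.array([[353,243],[322,441],[579,281],[551,478]])/5.7
us=np.array([180,170])+np.array([[403,271],[207,328],[512,402],[308,464]])/6
def fit(l): return least_squares(lambda p:np.concatenate([(proj(f,pose(*p,V))-u).ravel() for f,u in l]),(.5,-.1,0),x_scale=[.01,.01,.1])
for l in([(T,ut),(S,us)],[(T,ut)],[(S,us)]):
    s=fit(l); print("V",s.x,np.round(s.fun,1))
vb=fit([(T,ut),(S,us)]).x
dx=np.array(p[:2])-vb[:2]
p=fitcol(obs)[0]; dd=p[:2]-vb[:2]; c,s=np.cos(vb[2]),np.sin(vb[2]); print("col in V:",c*dd[0]+s*dd[1],-s*dd[0]+c*dd[1],p[2]-vb[2])
E
```

```text
t [214.13006993 211.22237762] 1.5218412683976887 715.0
s [211.18993506 194.8474026 ] -0.37401250398998415 616.0
[0.49798247 0.05442151 0.03639317] [ 0.22  0.05  0.04 -0.1  -0.42 -0.07]
[699.567652976024, 631.2215552055277]
[0.49814396 0.05511486 0.03826467] [ 0. -0. -0.]
[699.6052255482646, 630.510243616649]
[0.49680819 0.05206071 0.03030717] [ 0.  0. -0.]
[699.5120266219601, 633.9219894080888]
V [ 0.47223122 -0.13701244 -0.18778161] [ 1.   0.6  0.8  0.2  0.6  0.2  0.2  0.3 -0.2 -0.3 -0.5 -1.   0.5 -1.5
 -0.3 -1.7]
V [ 0.47325499 -0.13501667 -0.1849353 ] [ 0.3  0.3  0.2 -0.  -0.1 -0.2 -0.4 -0.1]
V [ 0.46925824 -0.1416538  -0.19140461] [ 0.1  0.7 -0.4  0.   0.7 -0.2 -0.3 -0.5]
col in V: -0.010438321148699931 0.19287593373624115 0.22417478588426412
```

```bash
cat >> h.py <<'E'
from scipy.spatial.transform import Rotation as Ro
def Rq(q): return Ro.from_quat(np.roll(np.asarray(q,float),-1))
def target(a,beta,tip,L,sgn):
    # axis yaw a, tilt beta (tip leans to -y side), tip: midpoint of tips
    ax=np.array([np.cos(a),np.sin(a),0]); fwd=np.array([np.sin(a),-np.cos(a),0])
    y=np.cos(beta)*np.array([0,0,-1])+np.sin(beta)*fwd; z=sgn*ax; x=np.cross(y,z)
    return np.array(tip)-L*y, Ro.from_matrix(np.c_[x,y,z])
def delta(st,pos,R,n):
    R0=Rq(st["tool_rot"]); w=(R0.inv()*R).as_rotvec(); t=R0.inv().apply(pos-st["tool_pos"])
    print("total shift tool",np.round(t,4),"rotvec",np.round(w,4),"in final frame",np.round(R.inv().apply(pos-st["tool_pos"]),4))
E
python3 - <<'E'
from h import *
from cell import r
s=r.read_state(); R=Rq(s["tool_rot"]).as_matrix(); print(R.round(3))
for sg in(1,-1):
    p,Rt=target(0.036,0.35,(0.498,0.15,0.1),0.165,sg); print(sg,p); delta(s,p,Rt,8)
E
```

```text
[[ 0.905 -0.001  0.426]
 [-0.426 -0.002  0.905]
 [ 0.    -1.    -0.002]]
1 [0.49596363 0.20654148 0.2549965 ]
total shift tool [ 0.3608  0.1493 -0.2515] rotvec [-0.1901  1.0835 -0.3132] in final frame [0.3144 0.2732 0.2054]
-1 [0.49596363 0.20654148 0.2549965 ]
total shift tool [ 0.3608  0.1493 -0.2515] rotvec [-0.3564 -2.0224  0.2164] in final frame [-0.3144  0.2732 -0.2054]
```

```bash
cat >> h.py <<'E'
def rows(st,pos,R,n,hand=-1):
    from scipy.spatial.transform import Slerp
    R0=Rq(st["tool_rot"]); p0=np.array(st["tool_pos"]); w=(R0.inv()*R).as_rotvec()
    out=[]
    for k in range(n):
        Rk=R0*Ro.from_rotvec(w*k/n); out+=list(np.round(Rk.inv().apply((pos-p0)/n),4))+list(np.round(w/n,4))+[hand]
    a=np.array(out).reshape(n,7); 
    for i in range(0,n,8): print(",".join("%g"%v for v in a[i:i+8].ravel()))
E
python3 - <<'E'
from h import *
from cell import r
s=r.read_state()
p,Rt=target(0.036,0.35,(0.505,0.16,0.09),0.165,1); rows(s,p,Rt,16)
E
```

```text
0.0227,0.01,-0.015,-0.0119,0.0677,-0.0196,-1,0.0234,0.0106,-0.0133,-0.0119,0.0677,-0.0196,-1,0.0241,0.0112,-0.0115,-0.0119,0.0677,-0.0196,-1,0.0246,0.0118,-0.0098,-0.0119,0.0677,-0.0196,-1,0.0249,0.0124,-0.0079,-0.0119,0.0677,-0.0196,-1,0.0251,0.013,-0.0061,-0.0119,0.0677,-0.0196,-1,0.0252,0.0135,-0.0042,-0.0119,0.0677,-0.0196,-1,0.0252,0.014,-0.0024,-0.0119,0.0677,-0.0196,-1
0.025,0.0145,-0.0005,-0.0119,0.0677,-0.0196,-1,0.0247,0.015,0.0014,-0.0119,0.0677,-0.0196,-1,0.0242,0.0155,0.0032,-0.0119,0.0677,-0.0196,-1,0.0236,0.0159,0.005,-0.0119,0.0677,-0.0196,-1,0.0229,0.0163,0.0068,-0.0119,0.0677,-0.0196,-1,0.0221,0.0166,0.0085,-0.0119,0.0677,-0.0196,-1,0.0211,0.0169,0.0102,-0.0119,0.0677,-0.0196,-1,0.0201,0.0172,0.0118,-0.0119,0.0677,-0.0196,-1
```

Request:
{"op": "drive_tool", "data": {"motion": [0.023,0.01,-0.015,-0.012,0.068,-0.02,-1,0.023,0.011,-0.013,-0.012,0.068,-0.02,-1,0.024,0.011,-0.012,-0.012,0.068,-0.02,-1,0.025,0.012,-0.01,-0.012,0.068,-0.02,-1,0.025,0.012,-0.008,-0.012,0.068,-0.02,-1,0.025,0.013,-0.006,-0.012,0.068,-0.02,-1,0.025,0.013,-0.004,-0.012,0.068,-0.02,-1,0.025,0.014,-0.002,-0.012,0.068,-0.02,-1]}}

```text
clock: 0.77
tool_pos: [0.3903, 0.4014, 0.3251]
tool_rot: [-0.575, 0.665, -0.287, 0.381]
contact_force: [0.5, -0.2, -0.3]
opening: 0.0854
```

Request:
{"op": "drive_tool", "data": {"motion": [0.025,0.014,0,-0.012,0.068,-0.02,-1,0.025,0.015,0.001,-0.012,0.068,-0.02,-1,0.024,0.015,0.003,-0.012,0.068,-0.02,-1,0.024,0.016,0.005,-0.012,0.068,-0.02,-1,0.023,0.016,0.007,-0.012,0.068,-0.02,-1,0.022,0.017,0.008,-0.012,0.068,-0.02,-1,0.021,0.017,0.01,-0.012,0.068,-0.02,-1,0.02,0.017,0.012,-0.012,0.068,-0.02,-1]}}

```text
clock: 1.43
tool_pos: [0.5027, 0.2153, 0.2476]
tool_rot: [-0.413, 0.585, -0.395, 0.576]
contact_force: [0.2, 0.5, -0.5]
opening: 0.0856
```

Run:
```python
from h import *
from cell import r
f=r.grab_frame("scene"); g=r.grab_frame("top")
crop(f,"pics/s2.png",140,90,160,140,5); crop(g,"pics/t2.png",140,140,160,120,5)
s=r.read_state(); print(s["clock"],s["tool_pos"],s["contact_force"],s["opening"],s["q"])
R=Rq(s["tool_rot"]).as_matrix(); print(R.round(3))
p=s["tool_pos"]
for L in(.160,.173):
  for z in(-.05,.05):
    print(L,z,proj(f,p+R[:,1]*L+R[:,2]*z).round(1),((proj(f,p+R[:,1]*L+R[:,2]*z)-[140,90])*5).round())
```

```text
1.5333 [0.50372452 0.21170606 0.24687235] [-0.57412754 -0.19129297  0.36466887] 0.0855947970063425 [-0.88344078  0.58457512  0.44625348  1.94726926  0.11174131  0.82136437
 -0.5440211 ]
[[ 0.021  0.011  1.   ]
 [-0.936 -0.352  0.023]
 [ 0.352 -0.936  0.002]]
0.16 -0.05 [[183.1 165.5]] [[216. 377.]]
0.16 0.05 [[208.7 156.8]] [[344. 334.]]
0.173 -0.05 [[184.1 169.3]] [[221. 397.]]
0.173 0.05 [[209.6 160.5]] [[348. 353.]]
```

View pics/s2.png

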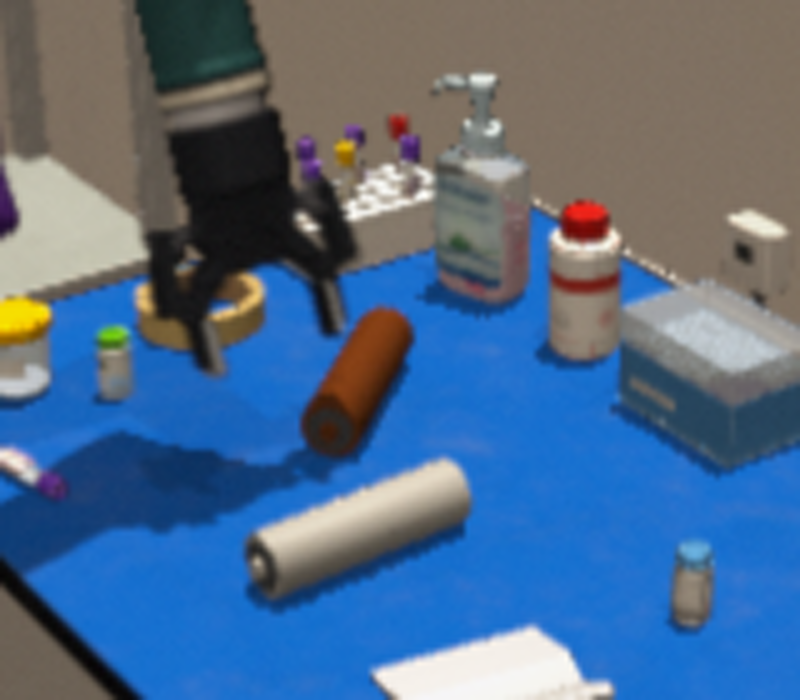

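View pics/t2.png

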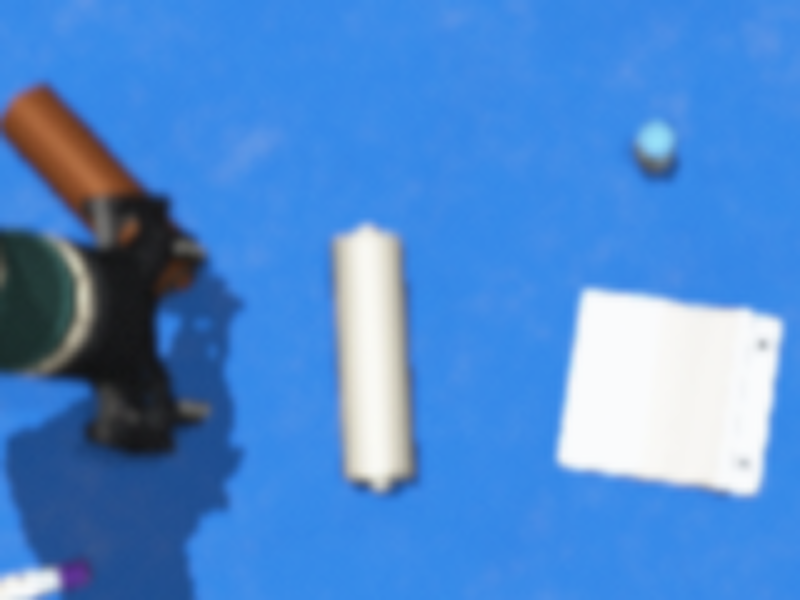

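Run:
```python
from h import *
from cell import r
s=r.read_state()
print(back(pickle.load(open("f0.pkl","rb"))["top"],[[178,197]],.022))
p,Rt=target(0.036,0.30,(0.498,0.103,0.008),0.159,1); rows(s,p,Rt,8)
```

```text
[[0.5453078  0.16708656 0.022     ]]
0.0034,0.0129,-0.0011,0.0002,-0.0016,0.0075,-1,0.0035,0.0129,-0.0011,0.0002,-0.0016,0.0075,-1,0.0036,0.0128,-0.0012,0.0002,-0.0016,0.0075,-1,0.0037,0.0128,-0.0012,0.0002,-0.0016,0.0075,-1,0.0037,0.0128,-0.0012,0.0002,-0.0016,0.0075,-1,0.0038,0.0127,-0.0012,0.0002,-0.0016,0.0075,-1,0.0039,0.0127,-0.0012,0.0002,-0.0016,0.0075,-1,0.004,0.0127,-0.0012,0.0002,-0.0016,0.0075,-1
```

Request:
{"op": "drive_tool", "data": {"motion": [0.007,0.011,-0.001,0,-0.0016,0.0075,-1,0.007,0.012,-0.001,0,-0.0016,0.0075,-1,0.004,0.013,-0.001,0,-0.0016,0.0075,-1,0.004,0.013,-0.001,0,-0.0016,0.0075,-1,0.003,0.013,-0.001,0,-0.0016,0.0075,-1,0.002,0.013,-0.001,0,-0.0016,0.0075,-1,0.002,0.013,-0.002,0,-0.0016,0.0075,-1,0.001,0.012,-0.002,0,-0.0016,0.0075,-1]}}

```text
clock: 2.2
tool_pos: [0.4944, 0.1557, 0.1629]
tool_rot: [-0.434, 0.577, -0.409, 0.558]
contact_force: [-0.3, 0.0, -0.2]
opening: 0.0853
```

```bash
cat > look.py <<'E'
from h import *
from cell import r
import sys
f=r.grab_frame("scene"); g=r.grab_frame("top"); n=sys.argv[1]
pickle.dump({"scene":f,"top":g},open(f"f{n}.pkl","wb"))
crop(f,f"pics/s{n}.png",150,140,130,110,6); crop(g,f"pics/t{n}.png",165,155,140,100,5)
s=r.read_state(); R=Rq(s["tool_rot"]).as_matrix()
y=R[:,1]; tip=s["tool_pos"]+0.159*y
print(s["clock"],"tip",tip.round(4),"F",s["contact_force"].round(1),"yaw",np.arctan2(R[1,2],R[0,2]).round(4),"beta",np.arccos(-y[2]).round(4),"ztilt",R[2,2].round(4))
E
python3 look.py 3
```

```text
2.3 tip [0.495  0.1086 0.0101] F [ 0.1 -0.2 -0.3] yaw 0.0433 beta 0.2961 ztilt -0.0043
```

View pics/s3.png

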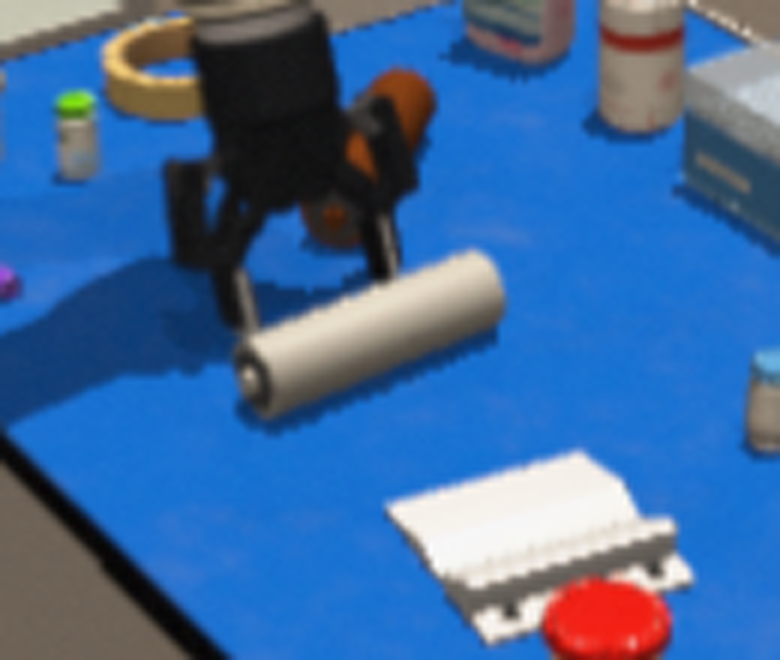

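```bash
cat > plan.py <<'E'
from h import *
from cell import r
import sys
VB=np.array([.4745,-.1337]); VY=-.186
def h(y): # centre height vs y'
    y*=1000
    return max(22.,min(34,1+(66-y)*.234+22.6))/1000
def v2w(x,y):
    c,s=np.cos(VY),np.sin(VY); return np.array([VB[0]+c*x-s*y,VB[1]+s*x+c*y])
def w2v(p):
    d=np.array(p[:2])-VB; c,s=np.cos(VY),np.sin(VY); return np.array([c*d[0]+s*d[1],-s*d[0]+c*d[1]])
def tip_for(x,y,phi,beta=.30,dz=.015,gap=0.):
    a=VY+phi; c=v2w(x,y); zc=h(y); fwd=np.array([np.sin(a),-np.cos(a)])
    # finger centreline through (back .033cosb, down .033 sinb), extended to tip z=zc-dz
    k=(dz-.033*np.sin(beta))*np.tan(beta)
    back=.033*np.cos(beta)-k+gap
    return np.r_[c-fwd*back, zc-dz],a
if __name__=="__main__":
    x,y,phi,n=[float(v) for v in sys.argv[1:5]]; beta=.30; dz=float(sys.argv[5]) if len(sys.argv)>5 else .015
    tip,a=tip_for(x,y,phi,beta,dz); p,R=target(a,beta,tip,.159,1)
    s=r.read_state(); print("tip->",tip.round(4),"a",a); delta(s,p,R,1); rows(s,p,R,int(n))
E
python3 plan.py -0.008 0.170 0.222 8
```

```text
tip-> [0.497  0.0647 0.007 ] a 0.036000000000000004
total shift tool [ 0.0405  0.0157 -0.0002] rotvec [ 0.0019  0.0082 -0.0039] in final frame [0.0404 0.0159 0.0001]
0.0051,0.002,-0,0.0002,0.001,-0.0005,-1,0.0051,0.002,-0,0.0002,0.001,-0.0005,-1,0.0051,0.002,-0,0.0002,0.001,-0.0005,-1,0.0051,0.002,-0,0.0002,0.001,-0.0005,-1,0.0051,0.002,-0,0.0002,0.001,-0.0005,-1,0.0051,0.002,0,0.0002,0.001,-0.0005,-1,0.0051,0.002,0,0.0002,0.001,-0.0005,-1,0.0051,0.002,0,0.0002,0.001,-0.0005,-1
```

Request:
{"op": "drive_tool", "data": {"motion": [0.005,0.002,0,0,0.001,0,-1,0.005,0.002,0,0,0.001,0,-1,0.005,0.002,0,0,0.001,0,-1,0.005,0.002,0,0,0.001,0,-1,0.005,0.002,0,0,0.001,0,-1,0.005,0.002,0,0,0.001,0,-1,0.005,0.002,0,0,0.001,0,-1,0.005,0.002,0,0,0.001,0,-1]}}

```text
clock: 2.97
tool_pos: [0.4965, 0.112, 0.1599]
tool_rot: [-0.432, 0.575, -0.411, 0.561]
contact_force: [-0.6, 0.1, 0.4]
opening: 0.0853
```

```bash
python3 look.py 4
```

```text
3.0667 tip [0.4982 0.0649 0.0077] F [ 0.  -0.3 -0.2] yaw 0.034 beta 0.2956 ztilt 0.0012
```

View pics/s4.png

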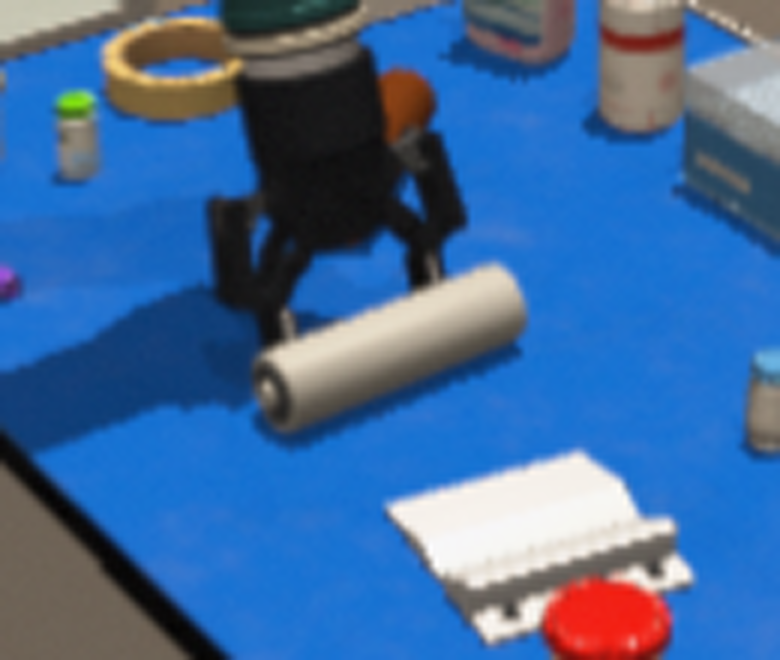

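View pics/t4.png

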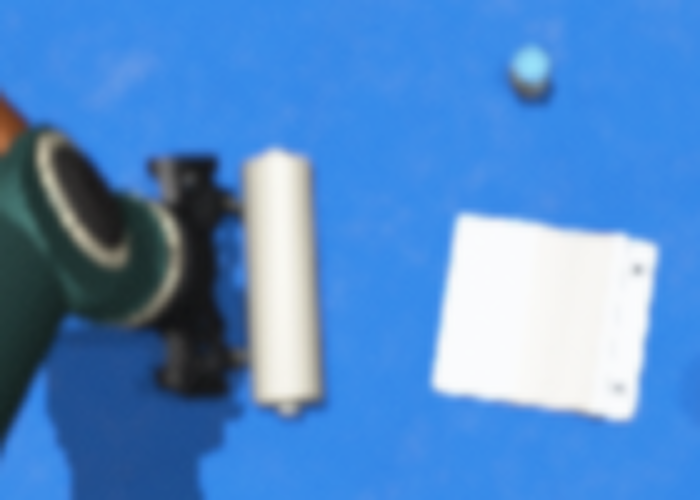

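```bash
python3 plan.py -0.002 0.130 0.12 8
```

```text
tip-> [0.4985 0.0243 0.007 ] a -0.066
total shift tool [0.0382 0.0126 0.0039] rotvec [-0.0305  0.0952 -0.0044] in final frame [0.0376 0.0126 0.0079]
0.0048,0.0016,0.0005,-0.0038,0.0119,-0.0006,-1,0.0048,0.0016,0.0005,-0.0038,0.0119,-0.0006,-1,0.0048,0.0016,0.0006,-0.0038,0.0119,-0.0006,-1,0.0048,0.0016,0.0007,-0.0038,0.0119,-0.0006,-1,0.0047,0.0016,0.0007,-0.0038,0.0119,-0.0006,-1,0.0047,0.0016,0.0008,-0.0038,0.0119,-0.0006,-1,0.0047,0.0016,0.0009,-0.0038,0.0119,-0.0006,-1,0.0047,0.0016,0.0009,-0.0038,0.0119,-0.0006,-1
```

Request:
{"op": "drive_tool", "data": {"motion": [0.0048,0.0016,0.0005,-0.0038,0.012,-0.0006,-1,0.0048,0.0016,0.0005,-0.0038,0.012,-0.0006,-1,0.0048,0.0016,0.0006,-0.0038,0.012,-0.0006,-1,0.0048,0.0016,0.0007,-0.0038,0.012,-0.0006,-1,0.0047,0.0016,0.0007,-0.0038,0.012,-0.0006,-1,0.0047,0.0016,0.0008,-0.0038,0.012,-0.0006,-1,0.0047,0.0016,0.0009,-0.0038,0.012,-0.0006,-1,0.0047,0.0016,0.0009,-0.0038,0.012,-0.0006,-1]}}

```text
clock: 3.73
tool_pos: [0.5018, 0.0719, 0.1587]
tool_rot: [-0.401, 0.555, -0.438, 0.583]
contact_force: [0.1, 0.7, -0.1]
opening: 0.0854
```

```bash
python3 look.py 5; python3 plan.py 0.002 0.095 0.02 8
```

```text
3.8333 tip [0.4987 0.0244 0.0068] F [-0.4  0.5  0.4] yaw -0.067 beta 0.3002 ztilt 0.0006
tip-> [ 0.499  -0.0112  0.007 ] a -0.166
total shift tool [0.0342 0.0104 0.0073] rotvec [-0.0299  0.0944  0.0002] in final frame [0.0334 0.0101 0.0108]
0.0043,0.0013,0.0009,-0.0037,0.0118,0,-1,0.0043,0.0013,0.001,-0.0037,0.0118,0,-1,0.0043,0.0013,0.001,-0.0037,0.0118,0,-1,0.0042,0.0013,0.0011,-0.0037,0.0118,0,-1,0.0042,0.0013,0.0011,-0.0037,0.0118,0,-1,0.0042,0.0013,0.0012,-0.0037,0.0118,0,-1,0.0042,0.0013,0.0012,-0.0037,0.0118,0,-1,0.0042,0.0013,0.0013,-0.0037,0.0118,0,-1
```

View pics/t5.png

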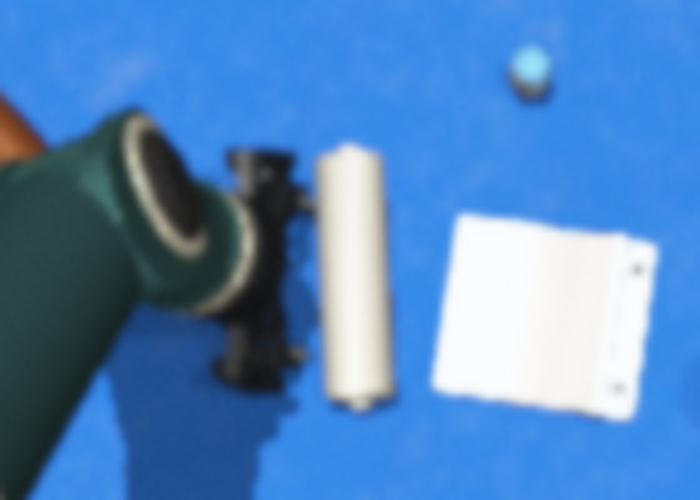

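View pics/s5.png

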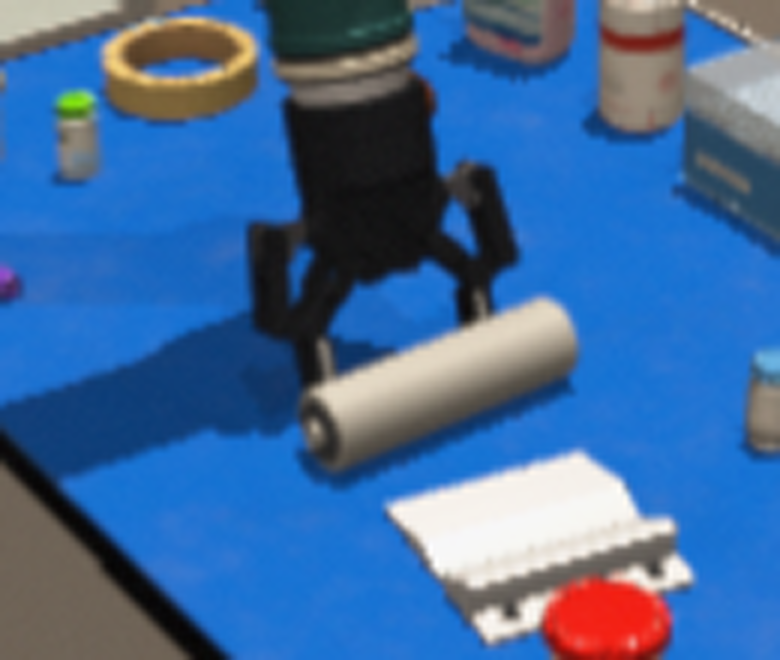

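```bash
cat > meas.py <<'E'
from plan import *
def cm(f,seed,vmin=110):
    hsv=cv2.cvtColor(f["pixels"],cv2.COLOR_RGB2HSV)
    m=((hsv[...,1]<100)&(hsv[...,2]>vmin)).astype(np.uint8)
    m=cv2.morphologyEx(m,cv2.MORPH_OPEN,np.ones((5,5),np.uint8))
    n,l=cv2.connectedComponents(m,connectivity=4); assert l[seed[1],seed[0]]
    return l==l[seed[1],seed[0]]
if __name__=="__main__":
    n=sys.argv[1]; d=pickle.load(open(f"f{n}.pkl","rb")); z=float(sys.argv[6]) if len(sys.argv)>6 else .022
    obs=[]
    for k,i in(("top",2),("scene",4)):
        sd=(int(sys.argv[i]),int(sys.argv[i+1]))
        if sd[0]<0: continue
        c,a,A=stats(mask=cm(d[k],sd,110 if k=="top" else 60)); obs.append((d[k],c,a)); print(k,c.round(1),round(a,3),A)
    for o in ([obs]+[[q] for q in obs]):
        p,fn=fitcol(o,z,x0=(.48,0,0)); print("world",p.round(4),"V",w2v(p).round(4),"phi",round(p[2]-VY,4),"res",np.abs(fn).max().round(2))
E
python3 meas.py 5 236 210 223 205
```

```text
top [235.4 209.9] 1.52 700.0
scene [224.  202.6] -0.386 625.0
world [ 0.5022 -0.0111  0.0293] V [0.0045 0.1256] phi 0.2153 res 0.46
world [ 0.5008 -0.0111  0.0328] V [0.0031 0.1254] phi 0.2188 res 0.0
world [ 0.5045 -0.0098  0.0259] V [0.0066 0.1273] phi 0.2119 res 0.0
```

```bash
cat > to.py <<'E'
from plan import *
# to.py yaw beta tipx tipy tipz n
a,b,x,y,z,n=[float(v) for v in sys.argv[1:7]]
s=r.read_state(); p,R=target(a,b,(x,y,z),.159,1); delta(s,p,R,1); rows(s,p,R,int(n))
E
python3 to.py -0.067 0.2 0.499 0.05 0.085 8
python3 - <<'E'
from plan import *
s=dict(r.read_state()); p,R=target(-.067,.2,(.499,.05,.085),.159,1); q=R.as_quat(); s["tool_pos"]=p; s["tool_rot"]=np.roll(q,1)
p,R=target(1.08,0,(.501,-.011,.075),.159,1); rows(s,p,R,16)
E
```

```text
total shift tool [ 0.0146 -0.0814 -0.0013] rotvec [-6.000e-04 -1.000e-04  1.002e-01] in final frame [ 0.0064 -0.0825 -0.0014]
0.0018,-0.0102,-0.0002,-0.0001,-0,0.0125,-1,0.0017,-0.0102,-0.0002,-0.0001,-0,0.0125,-1,0.0016,-0.0102,-0.0002,-0.0001,-0,0.0125,-1,0.0014,-0.0102,-0.0002,-0.0001,-0,0.0125,-1,0.0013,-0.0103,-0.0002,-0.0001,-0,0.0125,-1,0.0012,-0.0103,-0.0002,-0.0001,-0,0.0125,-1,0.0011,-0.0103,-0.0002,-0.0001,-0,0.0125,-1,0.0009,-0.0103,-0.0002,-0.0001,-0,0.0125,-1
0.0056,0.0016,0.0004,0.0072,-0.0714,0.0111,-1,0.0056,0.0015,-0,0.0072,-0.0714,0.0111,-1,0.0056,0.0014,-0.0004,0.0072,-0.0714,0.0111,-1,0.0056,0.0014,-0.0009,0.0072,-0.0714,0.0111,-1,0.0055,0.0013,-0.0013,0.0072,-0.0714,0.0111,-1,0.0054,0.0012,-0.0017,0.0072,-0.0714,0.0111,-1,0.0053,0.0012,-0.002,0.0072,-0.0714,0.0111,-1,0.0052,0.0011,-0.0024,0.0072,-0.0714,0.0111,-1
0.005,0.001,-0.0028,0.0072,-0.0714,0.0111,-1,0.0048,0.0009,-0.0032,0.0072,-0.0714,0.0111,-1,0.0045,0.0009,-0.0035,0.0072,-0.0714,0.0111,-1,0.0043,0.0008,-0.0038,0.0072,-0.0714,0.0111,-1,0.004,0.0007,-0.0041,0.0072,-0.0714,0.0111,-1,0.0037,0.0006,-0.0044,0.0072,-0.0714,0.0111,-1,0.0034,0.0006,-0.0047,0.0072,-0.0714,0.0111,-1,0.0031,0.0005,-0.0049,0.0072,-0.0714,0.0111,-1
```

Request:
{"op": "drive_tool", "data": {"motion": [0,-0.0102,0,0,0,0.0125,-1,0,-0.0102,0,0,0,0.0125,-1,0.001,-0.0102,0,0,0,0.0125,-1,0.0015,-0.0102,0,0,0,0.0125,-1,0.002,-0.0102,0,0,0,0.0125,-1,0.002,-0.0102,0,0,0,0.0125,-1,0.002,-0.0102,0,0,0,0.0125,-1,0.002,-0.0102,0,0,0,0.0125,-1]}}

```text
clock: 4.5
tool_pos: [0.5023, 0.0828, 0.2414]
tool_rot: [-0.43, 0.532, -0.465, 0.562]
contact_force: [-0.5, 0.3, 0.2]
opening: 0.0854
```

Request:
{"op": "drive_tool", "data": {"motion": [0.0056,0.0016,0.0004,0.0072,-0.071,0.011,-1,0.0056,0.0015,0,0.0072,-0.071,0.011,-1,0.0056,0.0014,-0.0004,0.0072,-0.071,0.011,-1,0.0056,0.0014,-0.0009,0.0072,-0.071,0.011,-1,0.0055,0.0013,-0.0013,0.0072,-0.071,0.011,-1,0.0054,0.0012,-0.0017,0.0072,-0.071,0.011,-1,0.0053,0.0012,-0.002,0.0072,-0.071,0.011,-1,0.0052,0.0011,-0.0024,0.0072,-0.071,0.011,-1]}}

```text
clock: 5.17
tool_pos: [0.5024, 0.0361, 0.2373]
tool_rot: [-0.583, 0.636, -0.332, 0.383]
contact_force: [0.1, -0.3, -0.1]
opening: 0.0855
```

Request:
{"op": "drive_tool", "data": {"motion": [0.005,0.001,-0.0028,0.0072,-0.071,0.011,-1,0.0048,0.0009,-0.0032,0.0072,-0.071,0.011,-1,0.0045,0.0009,-0.0035,0.0072,-0.071,0.011,-1,0.0043,0.0008,-0.0038,0.0072,-0.071,0.011,-1,0.004,0.0007,-0.0041,0.0072,-0.071,0.011,-1,0.0037,0.0006,-0.0044,0.0072,-0.071,0.011,-1,0.0034,0.0006,-0.0047,0.0072,-0.071,0.011,-1,0.0031,0.0005,-0.0049,0.0072,-0.071,0.011,-1]}}

```text
clock: 5.83
tool_pos: [0.5021, -0.0103, 0.2339]
tool_rot: [0.686, -0.686, 0.171, -0.173]
contact_force: [-0.4, 0.5, -0.7]
opening: 0.0852
```

```bash
python3 look.py 6;  python3 to.py 1.08 0 0.501 -0.011 0.009 8
```

```text
5.9333 tip [ 0.5026 -0.0114  0.0748] F [-0.7  0.4  0.7] yaw 1.073 beta 0.0029 ztilt 0.0009
total shift tool [-0.0013  0.0658 -0.0004] rotvec [-0.0009 -0.007   0.0028] in final frame [-0.0011  0.0658 -0.0003]
-0.0002,0.0082,-0,-0.0001,-0.0009,0.0003,-1,-0.0002,0.0082,-0,-0.0001,-0.0009,0.0003,-1,-0.0002,0.0082,-0,-0.0001,-0.0009,0.0003,-1,-0.0002,0.0082,-0,-0.0001,-0.0009,0.0003,-1,-0.0002,0.0082,-0,-0.0001,-0.0009,0.0003,-1,-0.0002,0.0082,-0,-0.0001,-0.0009,0.0003,-1,-0.0001,0.0082,-0,-0.0001,-0.0009,0.0003,-1,-0.0001,0.0082,-0,-0.0001,-0.0009,0.0003,-1
```

View pics/t6.png

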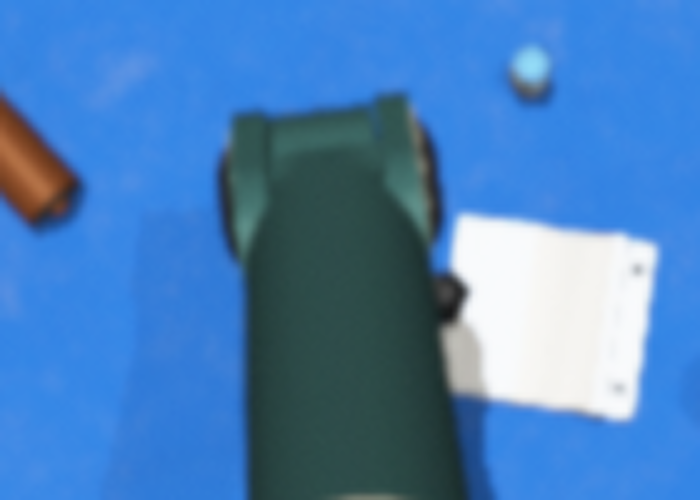

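View pics/s6.png

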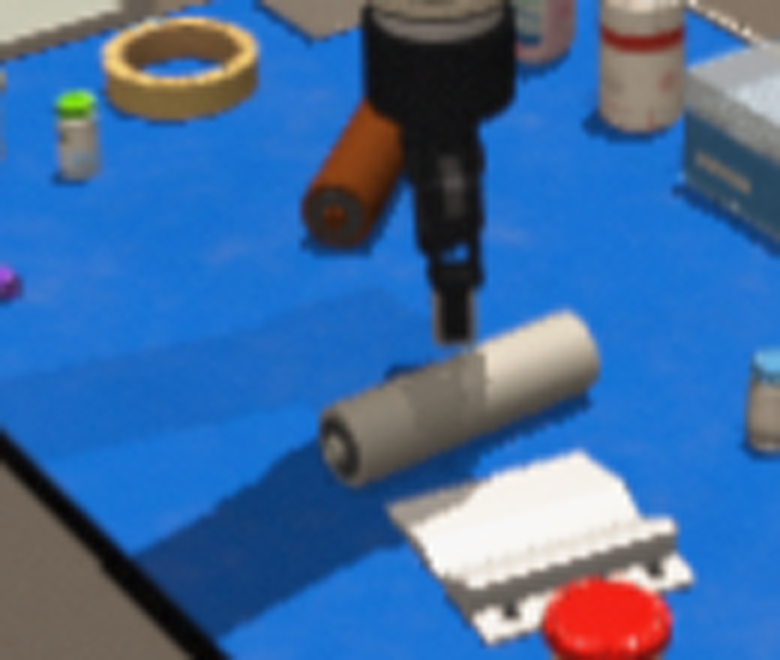

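Run:
```python
from meas import *
d=pickle.load(open("f6.pkl","rb"))["scene"]
hsv=cv2.cvtColor(d["pixels"],cv2.COLOR_RGB2HSV)
m=((hsv[...,1]<120)&(hsv[...,2]>55)).astype(np.uint8)
m[:192,:]=0  # 
cv2.imwrite("pics/m6.png",cv2.resize(m[140:250,150:280]*255,None,fx=6,fy=6,interpolation=0))
```

```text
(no output)
```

View pics/m6.png

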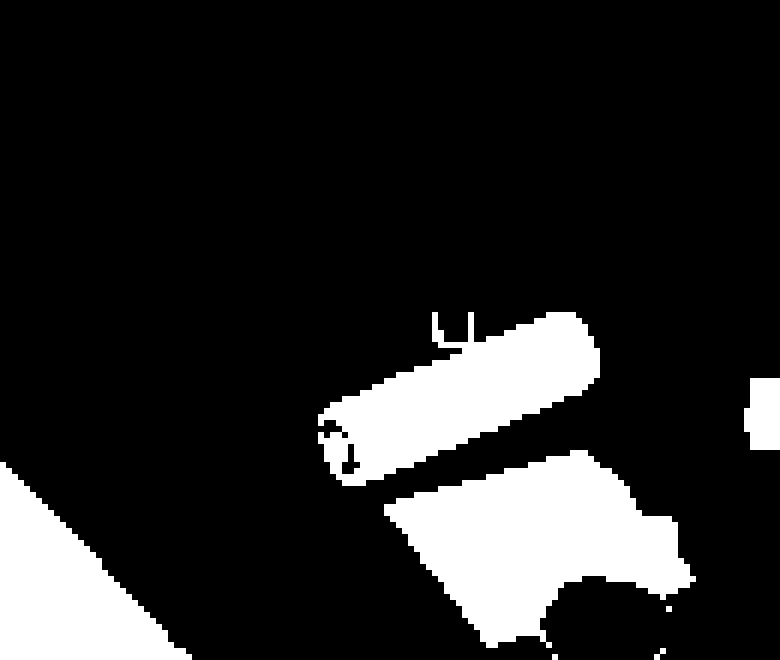

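```bash
cat > ms.py <<'E'
from meas import *
def ms(n,seed,z=.022,ztop=192):
    d=pickle.load(open(f"f{n}.pkl","rb"))["scene"]
    hsv=cv2.cvtColor(d["pixels"],cv2.COLOR_RGB2HSV)
    m=((hsv[...,1]<120)&(hsv[...,2]>55)).astype(np.uint8); m[:ztop]=0
    m=cv2.morphologyEx(m,cv2.MORPH_CLOSE,np.ones((3,3),np.uint8))
    m=cv2.morphologyEx(m,cv2.MORPH_OPEN,np.ones((5,5),np.uint8))
    l=cv2.connectedComponents(m,connectivity=4)[1]; c,a,A=stats(mask=l==l[seed[1],seed[0]])
    p,fn=fitcol([(d,c,a)],z,x0=(.48,0,0)); print(c,a,A,"world",p.round(4),"V",w2v(p).round(4),"phi",round(p[2]-VY,4))
E
python3 - <<'E'
from ms import *
ms(6,(226,206)); ms(5,(223,205),ztop=0)
E
```

```text
[225.9057971  205.62173913] -0.39717939280306774 690.0 world [ 0.4996 -0.0279  0.0358] V [0.0051 0.1086] phi 0.2218
[222.11174785 203.1260745 ] -0.3816327651129615 698.0 world [ 0.4979 -0.0092  0.0205] V [0.     0.1267] phi 0.2065
```

```bash
python3 to.py 1.05 0 0.501 -0.028 0.07 8;python3 - <<'E'
from plan import *
s=dict(r.read_state()); p,R=target(1.05,0,(.501,-.028,.07),.159,1); q=R.as_quat(); s["tool_pos"]=p; s["tool_rot"]=np.roll(q,1)
p,R=target(1.03,0,(.501,-.028,.012),.159,1); rows(s,p,R,8)
E
```

```text
total shift tool [ 0.007   0.0048 -0.0153] rotvec [-0.0009  0.023   0.0027] in final frame [ 0.0073  0.0048 -0.0151]
0.0009,0.0006,-0.0019,-0.0001,0.0029,0.0003,-1,0.0009,0.0006,-0.0019,-0.0001,0.0029,0.0003,-1,0.0009,0.0006,-0.0019,-0.0001,0.0029,0.0003,-1,0.0009,0.0006,-0.0019,-0.0001,0.0029,0.0003,-1,0.0009,0.0006,-0.0019,-0.0001,0.0029,0.0003,-1,0.0009,0.0006,-0.0019,-0.0001,0.0029,0.0003,-1,0.0009,0.0006,-0.0019,-0.0001,0.0029,0.0003,-1,0.0009,0.0006,-0.0019,-0.0001,0.0029,0.0003,-1
0,0.0072,-0,0,0.0025,0,-1,0,0.0072,0,0,0.0025,0,-1,0,0.0073,0,0,0.0025,0,-1,0,0.0072,-0,0,0.0025,0,-1,0,0.0072,0,0,0.0025,0,-1,0,0.0072,0,0,0.0025,0,-1,0,0.0073,0,0,0.0025,0,-1,0,0.0073,0,0,0.0025,0,-1
```

Column had coasted to about (0.50, −0.028); I shift over it (4 rows), then lower.

Request:
{"op": "drive_tool", "data": {"motion": [0.0018,0.0012,-0.0038,0,0.006,0.0006,-1,0.0018,0.0012,-0.0038,0,0.006,0.0006,-1,0.0018,0.0012,-0.0038,0,0.006,0.0006,-1,0.0018,0.0012,-0.0038,0,0.006,0.0006,-1,0,0,0,0,0,0,-1,0,0.004,0,0,0.0025,0,-1,0,0.005,0,0,0.0025,0,-1,0,0.006,0,0,0.0025,0,-1]}}

```text
clock: 6.6
tool_pos: [0.5012, -0.0262, 0.2131]
tool_rot: [0.683, -0.682, 0.184, -0.184]
contact_force: [-0.4, 0.5, 0.6]
opening: 0.0854
```

```bash
python3 look.py 7; python3 -c "
from ms import *
ms(7,(226,208),ztop=196)"; python3 to.py 1.03 0 0.501 -0.028 0.012 8
```

```text
6.7 tip [ 0.5003 -0.0261  0.0532] F [ 0.3 -1.2 -0.6] yaw 1.0442 beta 0.002 ztilt -0.0003
[224.99829642 206.92674617] -0.3524668615740787 587.0 world [ 0.4929 -0.0324 -0.0296] V [-0.0007  0.1029] phi 0.1564
total shift tool [ 0.0013  0.0412 -0.0013] rotvec [ 0.0003  0.0142 -0.002 ] in final frame [ 0.0013  0.0412 -0.0013]
0.0002,0.0052,-0.0002,0,0.0018,-0.0002,-1,0.0002,0.0052,-0.0002,0,0.0018,-0.0002,-1,0.0002,0.0052,-0.0002,0,0.0018,-0.0002,-1,0.0002,0.0052,-0.0002,0,0.0018,-0.0002,-1,0.0002,0.0052,-0.0002,0,0.0018,-0.0002,-1,0.0002,0.0052,-0.0002,0,0.0018,-0.0002,-1,0.0002,0.0052,-0.0002,0,0.0018,-0.0002,-1,0.0002,0.0052,-0.0002,0,0.0018,-0.0002,-1
```

View pics/s7.png

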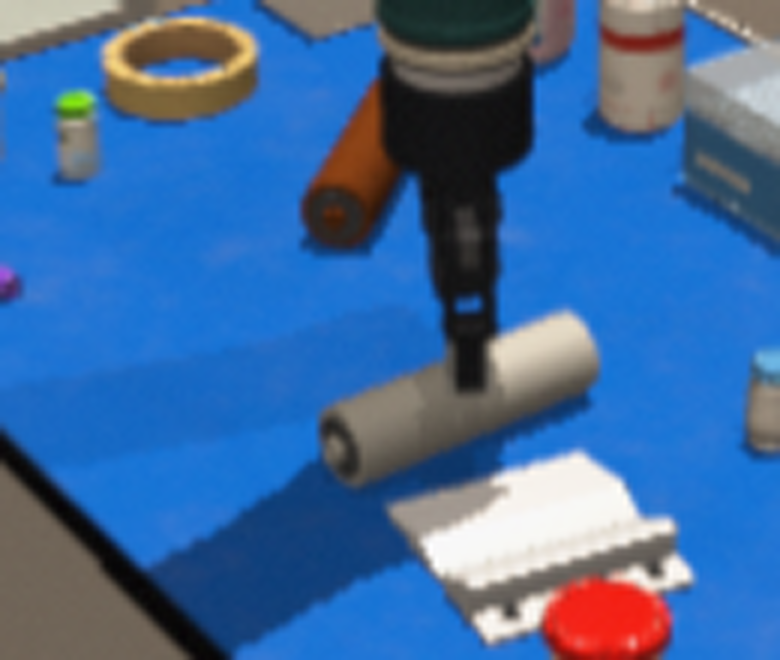

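Request:
{"op": "drive_tool", "data": {"motion": [0.0002,0.0052,-0.0002,0,0.002,0,-1,0.0002,0.0052,-0.0002,0,0.002,0,-1,0.0002,0.0052,-0.0002,0,0.002,0,-1,0.0002,0.0052,-0.0002,0,0.002,0,-1,0.0002,0.0052,-0.0002,0,0.002,0,-1,0.0002,0.0052,-0.0002,0,0.002,0,-1,0.0002,0.0052,-0.0002,0,0.002,0,-1,0.0002,0.0052,-0.0002,0,0.002,0,-1]}}

```text
clock: 7.37
tool_pos: [0.5017, -0.0287, 0.1713]
tool_rot: [0.681, -0.681, 0.19, -0.19]
contact_force: [-0.3, 0.3, -0.3]
opening: 0.0853
```

```bash
python3 look.py 8
```

```text
7.4667 tip [ 0.5012 -0.0286  0.0119] F [-0.1  0.   0.8] yaw 1.0277 beta 0.0013 ztilt -0.0
```

View pics/s8.png

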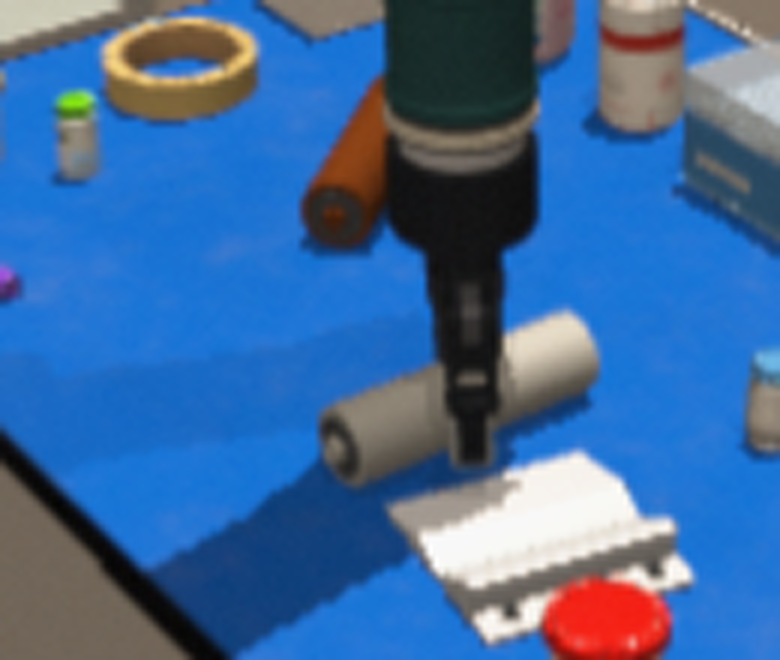

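Request:
{"op": "drive_tool", "data": {"motion": [0,0,0,0,0.05,0,-1,0,0,0,0,0.05,0,-1,0,0,0,0,0.05,0,-1,0,0,0,0,0.05,0,-1,0,0,0,0,0.05,0,-1,0,0,0,0,0.05,0,-1,0,0,0,0,0.05,0,-1,0,0,0,0,0.05,0,-1]}}

```text
clock: 8.13
tool_pos: [0.5017, -0.0286, 0.172]
tool_rot: [0.63, -0.629, 0.322, -0.322]
contact_force: [-0.1, -0.9, -0.3]
opening: 0.0855
```

```bash
python3 look.py 9
```

```text
8.2333 tip [ 0.5019 -0.0285  0.013 ] F [-0.1  0.  -0.3] yaw 0.628 beta 0.0009 ztilt 0.0009
```

View pics/s9.png

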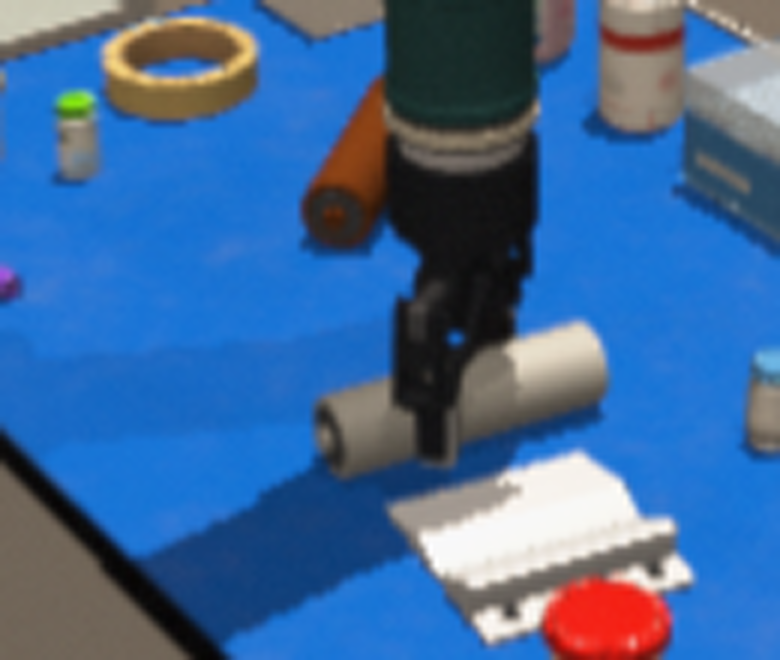

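View pics/t9.png

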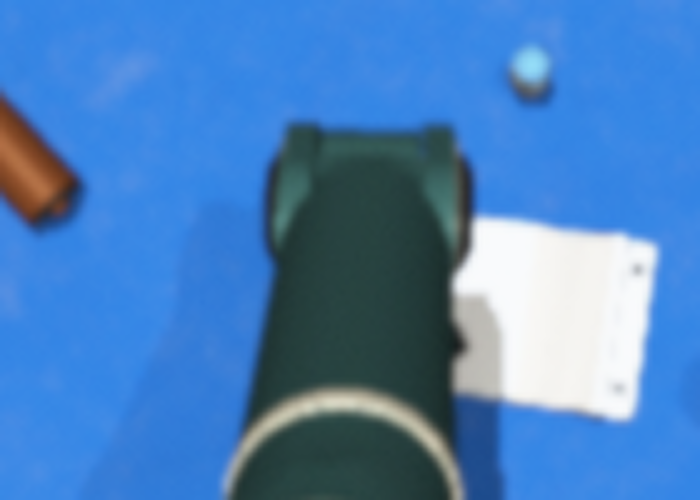

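```bash
cat > hullfit.py <<'E'
from meas import *
def hf(n,k,box,excl,z=.022,smax=120,vmin=55):
    f=pickle.load(open(f"f{n}.pkl","rb"))[k]
    hsv=cv2.cvtColor(f["pixels"],cv2.COLOR_RGB2HSV)
    m=((hsv[...,1]<smax)&(hsv[...,2]>vmin)).astype(np.uint8)
    b=np.zeros_like(m); b[box[1]:box[3],box[0]:box[2]]=1; m&=b
    for e in excl: m[e[1]:e[3],e[0]:e[2]]=0
    m=cv2.morphologyEx(m,cv2.MORPH_OPEN,np.ones((3,3),np.uint8))
    ys,xs=np.nonzero(m); H=cv2.convexHull(np.c_[xs,ys].astype(np.float32))
    h2=np.zeros_like(m); cv2.fillConvexPoly(h2,H.astype(np.int32),1)
    c,a,A=stats(mask=h2); p,fn=fitcol([(f,c,a)],z,x0=(.48,0,0))
    hp=cv2.convexHull(proj(f,pose(*p,COL+[0,0,z])).astype(np.float32))
    print(c.round(1),round(a,3),A,"model A",cv2.contourArea(hp),"world",p.round(4),"V",w2v(p).round(4),"phi",round(p[2]-VY,4))
    im=cv2.cvtColor(f["pixels"],cv2.COLOR_RGB2BGR); x0,y0=box[0]-15,box[1]-15
    im=cv2.resize(im[y0:box[3]+15,x0:box[2]+15],None,fx=6,fy=6,interpolation=cv2.INTER_CUBIC)
    for P,col in((H,(0,255,0)),(hp,(0,0,255))):
        cv2.polylines(im,[np.round((P-[x0,y0]+.5)*6).astype(np.int32)],True,col,1)
    cv2.imwrite(f"pics/hf{n}{k}.png",im); return p
E
python3 - <<'E'
from hullfit import *
hf(9,"scene",(200,190,255,220),[(214,185,236,222)])
hf(6,"scene",(200,190,255,222),[(220,185,230,199)])
E
```

```text
[229.4 208.3] -0.15 975.0 model A 717.1753680207767 world [ 0.4981 -0.0465 -0.3602] V [0.007  0.0901] phi -0.1742
[230.7 208.9] -0.141 1074.0 model A 720.0640740959207 world [ 0.4991 -0.0519 -0.3765] V [0.0091 0.0849] phi -0.1905
```

View pics/hf9scene.png

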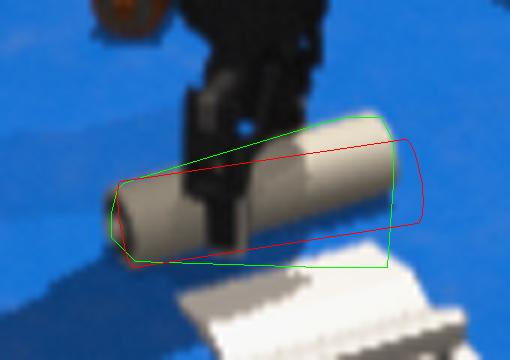

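Run:
```python
from hullfit import *
hf(9,"scene",(200,188,255,222),[(214,170,236,222),(222,213,260,222)])
hf(6,"scene",(200,188,255,222),[(220,185,230,199),(222,214,260,222)])
```

```text
[226.7 205.9] -0.29 721.0 model A 697.5291691030143 world [ 0.5    -0.0308 -0.124 ] V [0.006  0.1058] phi 0.062
[226.4 205.5] -0.395 693.0 model A 675.8156180031365 world [ 0.5012 -0.0285  0.0321] V [0.0068 0.1083] phi 0.2181
```

View pics/hf9scene.png

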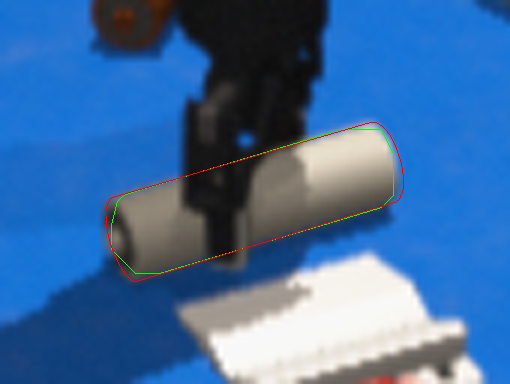

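Request:
{"op": "drive_tool", "data": {"motion": [0,0,0,0,0.017,0,-1,0,0,0,0,0.017,0,-1,0,0,0,0,0.017,0,-1,0,0,0,0,0.016,0,-1,0,0,0,0,0,0,-1,0,0,0,0,-0.03,0,-1,0,0,0,0,-0.06,0,-1,0,0,0,0,-0.06,0,-1]}}

```text
clock: 8.9
tool_pos: [0.5017, -0.0286, 0.1718]
tool_rot: [0.644, -0.643, 0.293, -0.293]
contact_force: [0.1, 0.2, 0.8]
opening: 0.0856
```

Request:
{"op": "drive_tool", "data": {"motion": [0,-0.004,0,0,-0.05,0,-1,0,-0.01,0,0,0,0,-1,0,-0.012,0,0,0,0,-1,0,-0.012,0,0,0,0,-1,0,-0.012,0,0,0,0,-1,0,-0.012,0,0,0,0,-1,0,-0.012,0,0,0,0,-1,0,0,0,0,0,0,-1]}}

```text
clock: 9.57
tool_pos: [0.5027, -0.0288, 0.2489]
tool_rot: [0.651, -0.649, 0.277, -0.281]
contact_force: [0.3, 0.1, -0.2]
opening: 0.0853
```

```bash
python3 look.py 10;  python3 - <<'E'
from hullfit import *
hf(10,"scene",(200,188,255,222),[(214,170,236,201),(222,213,260,222)])
E
```

```text
9.6667 tip [ 0.5022 -0.0286  0.0878] F [-0.2  0.3  0. ] yaw 0.7604 beta 0.0025 ztilt 0.0022
[226.6 206. ] -0.253 737.0 model A 702.8408105239505 world [ 0.4991 -0.0314 -0.1827] V [0.0052 0.1051] phi 0.0033
```

View pics/hf10scene.png

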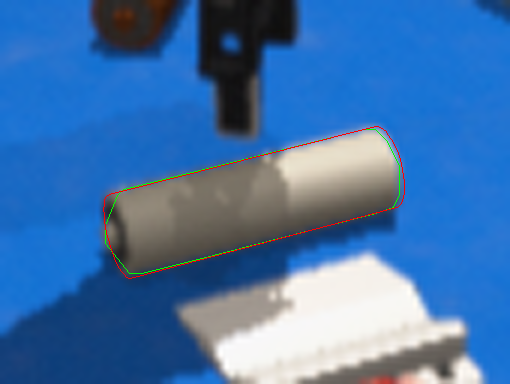

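Run:
```python
from plan import *
s=dict(r.read_state())
tip,a=tip_for(.005,.105,0,gap=.018); print(tip,a)
p,R=target(a,.30,tip+[0,0.02,.07],.159,1); rows(s,p,R,16)
s["tool_pos"]=p; s["tool_rot"]=np.roll(R.as_quat(),1)
p,R=target(a,.30,tip,.159,1); rows(s,p,R,8)
```

```text
[0.50768997 0.01564082 0.007     ] -0.186
-0.0044,0.0011,0.0054,-0.009,0.0587,-0.0173,-1,-0.0047,0.001,0.0052,-0.009,0.0587,-0.0173,-1,-0.005,0.0009,0.0049,-0.009,0.0587,-0.0173,-1,-0.0053,0.0007,0.0046,-0.009,0.0587,-0.0173,-1,-0.0056,0.0006,0.0043,-0.009,0.0587,-0.0173,-1,-0.0058,0.0005,0.0039,-0.009,0.0587,-0.0173,-1,-0.0061,0.0003,0.0036,-0.009,0.0587,-0.0173,-1,-0.0063,0.0002,0.0032,-0.009,0.0587,-0.0173,-1
-0.0064,0.0001,0.0029,-0.009,0.0587,-0.0173,-1,-0.0066,-0.0001,0.0025,-0.009,0.0587,-0.0173,-1,-0.0067,-0.0002,0.0021,-0.009,0.0587,-0.0173,-1,-0.0068,-0.0004,0.0017,-0.009,0.0587,-0.0173,-1,-0.0069,-0.0005,0.0013,-0.009,0.0587,-0.0173,-1,-0.007,-0.0006,0.0009,-0.009,0.0587,-0.0173,-1,-0.007,-0.0007,0.0005,-0.009,0.0587,-0.0173,-1,-0.007,-0.0009,0,-0.009,0.0587,-0.0173,-1
-0.0002,0.0091,0.0005,0,0,0,-1,-0.0002,0.0091,0.0005,0,0,0,-1,-0.0002,0.0091,0.0005,0,0,0,-1,-0.0002,0.0091,0.0005,0,0,0,-1,-0.0002,0.0091,0.0005,0,0,0,-1,-0.0002,0.0091,0.0005,0,0,0,-1,-0.0002,0.0091,0.0005,0,0,0,-1,-0.0002,0.0091,0.0005,0,0,0,-1
```

Request:
{"op": "drive_tool", "data": {"motion": [-0.0044,0.0011,0.0054,-0.009,0.0587,-0.0173,-1,-0.0047,0.001,0.0052,-0.009,0.0587,-0.0173,-1,-0.005,0.0009,0.0049,-0.009,0.0587,-0.0173,-1,-0.0053,0.0007,0.0046,-0.009,0.0587,-0.0173,-1,-0.0056,0.0006,0.0043,-0.009,0.0587,-0.0173,-1,-0.0058,0.0005,0.0039,-0.009,0.0587,-0.0173,-1,-0.0061,0.0003,0.0036,-0.009,0.0587,-0.0173,-1,-0.0063,0.0002,0.0032,-0.009,0.0587,-0.0173,-1]}}

```text
clock: 10.33
tool_pos: [0.5086, 0.0269, 0.2362]
tool_rot: [-0.522, 0.607, -0.387, 0.457]
contact_force: [0.8, -0.4, -0.2]
opening: 0.0854
```

Request:
{"op": "drive_tool", "data": {"motion": [-0.0064,0.0001,0.0029,-0.009,0.0587,-0.0173,-1,-0.0066,0,0.0025,-0.009,0.0587,-0.0173,-1,-0.0067,-0.0002,0.0021,-0.009,0.0587,-0.0173,-1,-0.0068,-0.0004,0.0017,-0.009,0.0587,-0.0173,-1,-0.0069,-0.0005,0.0013,-0.009,0.0587,-0.0173,-1,-0.007,-0.0006,0.0009,-0.009,0.0587,-0.0173,-1,-0.007,-0.0007,0.0005,-0.009,0.0587,-0.0173,-1,-0.007,-0.0009,0,-0.009,0.0587,-0.0173,-1]}}

```text
clock: 11.0
tool_pos: [0.516, 0.0821, 0.2272]
tool_rot: [-0.363, 0.528, -0.472, 0.606]
contact_force: [0.2, 0.5, -0.4]
opening: 0.0851
```

```bash
python3 look.py 11; python3 to.py -0.186 0.30 0.5077 0.0156 0.007 8
python3 - <<'E'
from hullfit import *
hf(11,"scene",(200,188,255,222),[(222,213,260,222)])
E
```

```text
11.1 tip [0.5071 0.0371 0.075 ] F [-0.1 -0.2  0. ] yaw -0.1836 beta 0.3008 ztilt -0.0026
total shift tool [0.     0.0712 0.0044] rotvec [0.0018 0.0031 0.0007] in final frame [0.0001 0.0712 0.0043]
0,0.0089,0.0005,0.0002,0.0004,0.0001,-1,0,0.0089,0.0005,0.0002,0.0004,0.0001,-1,0,0.0089,0.0005,0.0002,0.0004,0.0001,-1,0,0.0089,0.0005,0.0002,0.0004,0.0001,-1,0,0.0089,0.0005,0.0002,0.0004,0.0001,-1,0,0.0089,0.0005,0.0002,0.0004,0.0001,-1,0,0.0089,0.0005,0.0002,0.0004,0.0001,-1,0,0.0089,0.0005,0.0002,0.0004,0.0001,-1
[226.2 205.8] -0.24 769.0 model A 703.1971459190827 world [ 0.4986 -0.0296 -0.2044] V [0.0044 0.1068] phi -0.0184
```

View pics/s11.png

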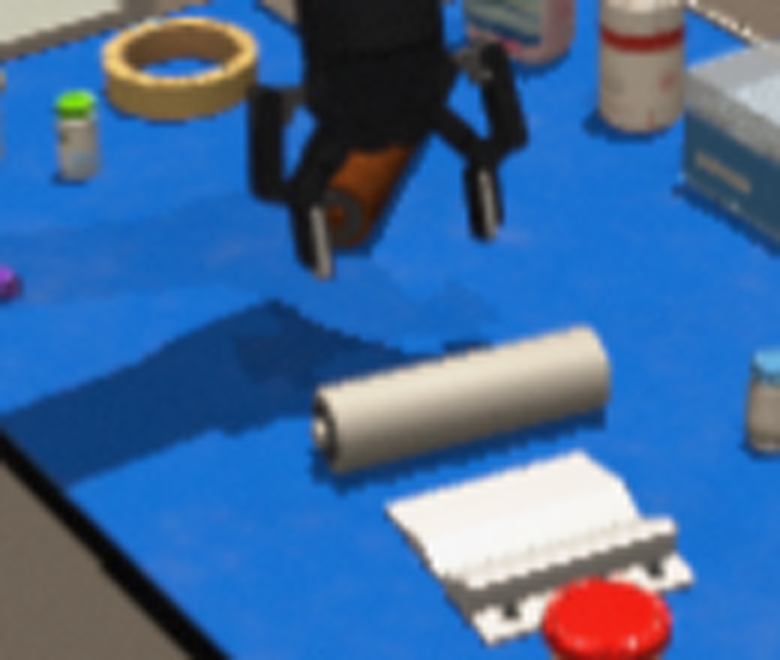

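View pics/t11.png

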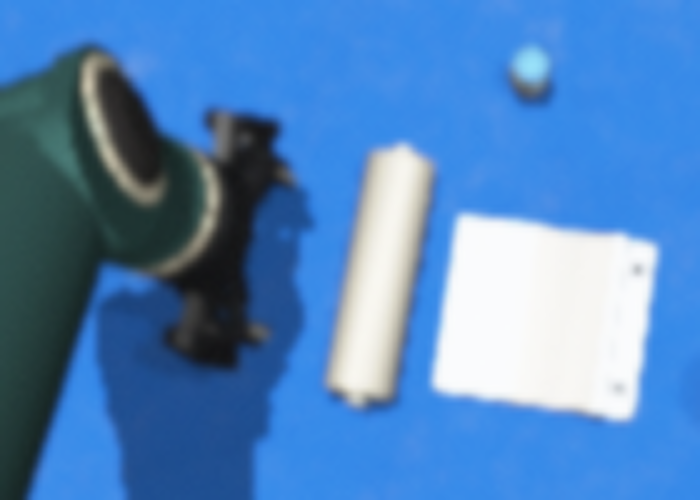

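Run:
```python
from hullfit import *
hf(11,"top",(228,180,255,240),[],vmin=110,smax=100)
d=pickle.load(open("f11.pkl","rb"))["top"]
hsv=cv2.cvtColor(d["pixels"],cv2.COLOR_RGB2HSV); m=((hsv[...,1]<100)&(hsv[...,2]>110)).astype(np.uint8); m=cv2.morphologyEx(m,cv2.MORPH_OPEN,np.ones((5,5),np.uint8))
l=cv2.connectedComponents(m,connectivity=4)[1]
mm=(l==l[215,265]).astype(np.uint8); print(mm.sum())
c=max(cv2.findContours(mm,0,cv2.CHAIN_APPROX_NONE)[0],key=len); print(cv2.minAreaRect(c), cv2.approxPolyDP(c,3,True)[:,0])
# block mask fit via hull moments: convex hull of block outline
P=np.array([[sx*55,y,z] for sx in(-1,1) for y,z in((66,0),(66,1),(19,12),(16,12),(-32,22),(-40,22),(-59,6),(-59,0))])/1000
for k,seed in(("top",(265,215)),):
    H=cv2.convexHull(c.astype(np.float32)); 
    pts=c[:,0].astype(float)
    def res(p):
        h=cv2.convexHull(proj(d,pose(*p,P)).astype(np.float32)); 
        return [abs(cv2.pointPolygonTest(h,tuple(map(float,q)),True)-.5) for q in pts]
    s=least_squares(res,(.474,-.134,-.186),x_scale=[.01,.01,.1],diff_step=1e-3,loss="soft_l1"); print(s.x,s.cost,len(pts))
```

```text
[242.9 211.9] -1.501 999.0 model A 697.0811592581449 world [ 0.4939 -0.0341 -0.0899] V [0.0006 0.1015] phi 0.0961
1495
((273.6791687011719, 217.83523559570312), (41.43558883666992, 36.72181701660156), 8.746162414550781) [[257 198]
 [252 232]
 [290 238]
 [295 204]]
[ 0.47416904 -0.13311795 -0.17602184] 28.46302977320131 144
```

View pics/hf11top.png

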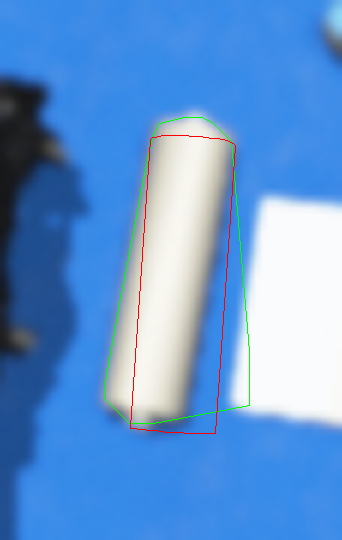

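```bash
python3 meas.py 11 241 210 -1 0
```

```text
top [240.5 209.8] -1.392 697.0
world [ 0.5007 -0.0269 -0.1974] V [0.006  0.1098] phi -0.0114 res 0.0
world [ 0.5007 -0.0269 -0.1974] V [0.006  0.1098] phi -0.0114 res 0.0
```

Request:
{"op": "drive_tool", "data": {"motion": [0,0.009,0.0005,0,0,0,-1,0,0.009,0.0005,0,0,0,-1,0,0.009,0.0005,0,0,0,-1,0,0.009,0.0005,0,0,0,-1,0,0.009,0.0005,0,0.001,0,-1,0,0.009,0.0005,0,0.001,0,-1,0,0.009,0.0005,0,0.001,0,-1,0,0.008,0.0005,0,0,0,-1]}}

```text
clock: 11.77
tool_pos: [0.5161, 0.0599, 0.159]
tool_rot: [-0.364, 0.527, -0.472, 0.606]
contact_force: [-0.7, 0.8, -0.4]
opening: 0.0854
```

```bash
python3 look.py 12; python3 plan.py 0.006 0.080 0 8
```

```text
11.8667 tip [0.5064 0.0134 0.0069] F [-0.4 -0.3 -0.1] yaw -0.1896 beta 0.3013 ztilt -0.0027
tip-> [ 0.5007 -0.0268  0.007 ] a -0.186
total shift tool [0.039  0.0119 0.0014] rotvec [ 0.0037 -0.0027  0.0013] in final frame [0.039  0.0119 0.0013]
0.0049,0.0015,0.0002,0.0005,-0.0003,0.0002,-1,0.0049,0.0015,0.0002,0.0005,-0.0003,0.0002,-1,0.0049,0.0015,0.0002,0.0005,-0.0003,0.0002,-1,0.0049,0.0015,0.0002,0.0005,-0.0003,0.0002,-1,0.0049,0.0015,0.0002,0.0005,-0.0003,0.0002,-1,0.0049,0.0015,0.0002,0.0005,-0.0003,0.0002,-1,0.0049,0.0015,0.0002,0.0005,-0.0003,0.0002,-1,0.0049,0.0015,0.0002,0.0005,-0.0003,0.0002,-1
```

View pics/s12.png

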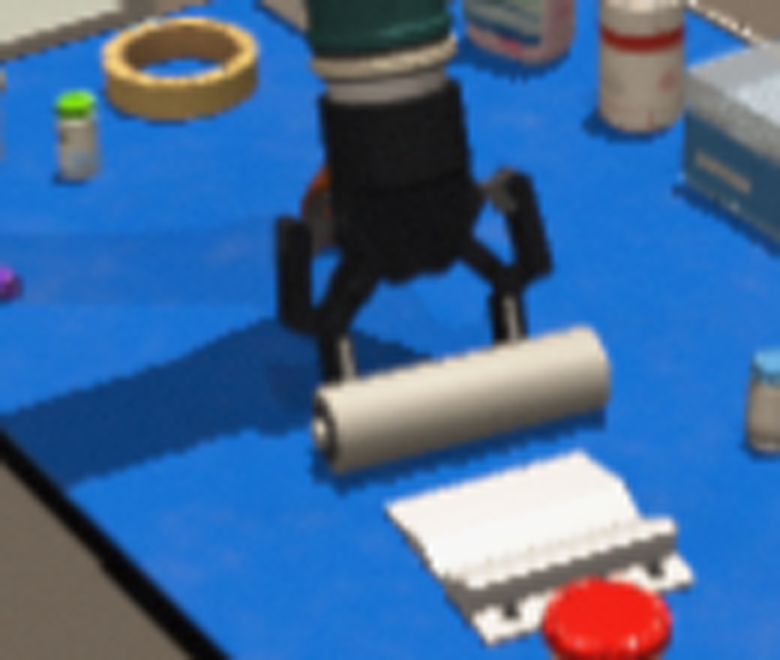

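Request:
{"op": "drive_tool", "data": {"motion": [0.005,0.0015,0,0,-0.001,0,-1,0.004,0.0012,0,0.001,0,0,-1,0.003,0.0009,0,0.001,0,0,-1,0.003,0.0009,0,0,0,0,-1,0.003,0.0009,0,0,0,0,-1,0.003,0.0009,0,0,0,0,-1,0.003,0.0009,0,0,0,0,-1,0.003,0.0009,0,0,0,0,-1]}}

```text
clock: 12.53
tool_pos: [0.5109, 0.0324, 0.1604]
tool_rot: [-0.365, 0.527, -0.471, 0.606]
contact_force: [0.2, -0.3, -0.2]
opening: 0.0855
```

```bash
python3 look.py 13; python3 meas.py 13 243 210 -1 0;  python3 plan.py 0.006 0.068 0 8
```

```text
12.6333 tip [ 0.5021 -0.0143  0.0084] F [-0.   0.8 -0.1] yaw -0.1884 beta 0.3002 ztilt 0.0008
top [264.6 215.6] 0.271 2241.0
world [ 0.4813 -0.1008  4.418 ] V [0.0006 0.0336] phi 4.604 res 0.0
world [ 0.4813 -0.1008  4.418 ] V [0.0006 0.0336] phi 4.604 res 0.0
tip-> [ 0.4985 -0.0386  0.0081] a -0.186
total shift tool [0.0234 0.0076 0.001 ] rotvec [-0.     -0.0025  0.0002] in final frame [0.0234 0.0076 0.001 ]
0.0029,0.0009,0.0001,-0,-0.0003,0,-1,0.0029,0.0009,0.0001,-0,-0.0003,0,-1,0.0029,0.0009,0.0001,-0,-0.0003,0,-1,0.0029,0.0009,0.0001,-0,-0.0003,0,-1,0.0029,0.0009,0.0001,-0,-0.0003,0,-1,0.0029,0.0009,0.0001,-0,-0.0003,0,-1,0.0029,0.0009,0.0001,-0,-0.0003,0,-1,0.0029,0.0009,0.0001,-0,-0.0003,0,-1
```

View pics/t13.png

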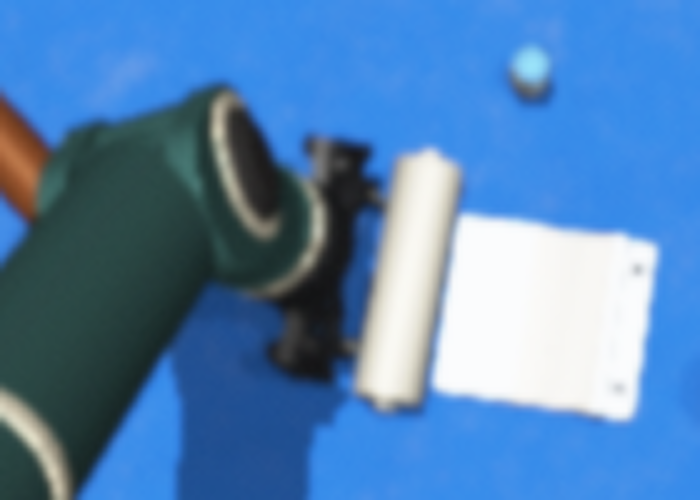

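Request:
{"op": "drive_tool", "data": {"motion": [0.0033,0.001,0,0,0,0,-1,0.0033,0.001,0,0,0,0,-1,0.0033,0.001,0,0,0,0,-1,0.0033,0.001,0,0,0,0,-1,0.0033,0.001,0,0,0,0,-1,0.0033,0.001,0,0,0,0,-1,0.0033,0.001,0,0,0,0,-1,0.0036,0.0006,0,0,0,0,-1]}}

```text
clock: 13.3
tool_pos: [0.5062, 0.0062, 0.1609]
tool_rot: [-0.366, 0.527, -0.471, 0.606]
contact_force: [0.8, 5.2, 2.0]
opening: 0.0854
```

```bash
python3 look.py 14;  python3 plan.py 0.004 0.035 0 8
```

```text
13.4 tip [ 0.4974 -0.0411  0.0092] F [ 1.7  1.8 -0.4] yaw -0.1875 beta 0.2996 ztilt 0.0014
tip-> [ 0.4904 -0.0707  0.0159] a -0.186
total shift tool [ 0.0309  0.0026 -0.0012] rotvec [-0.001  -0.0018 -0.0004] in final frame [ 0.0309  0.0026 -0.0012]
0.0039,0.0003,-0.0001,-0.0001,-0.0002,-0,-1,0.0039,0.0003,-0.0001,-0.0001,-0.0002,-0,-1,0.0039,0.0003,-0.0001,-0.0001,-0.0002,-0,-1,0.0039,0.0003,-0.0001,-0.0001,-0.0002,-0,-1,0.0039,0.0003,-0.0001,-0.0001,-0.0002,-0,-1,0.0039,0.0003,-0.0001,-0.0001,-0.0002,-0,-1,0.0039,0.0003,-0.0002,-0.0001,-0.0002,-0,-1,0.0039,0.0003,-0.0002,-0.0001,-0.0002,-0,-1
```

View pics/t14.png

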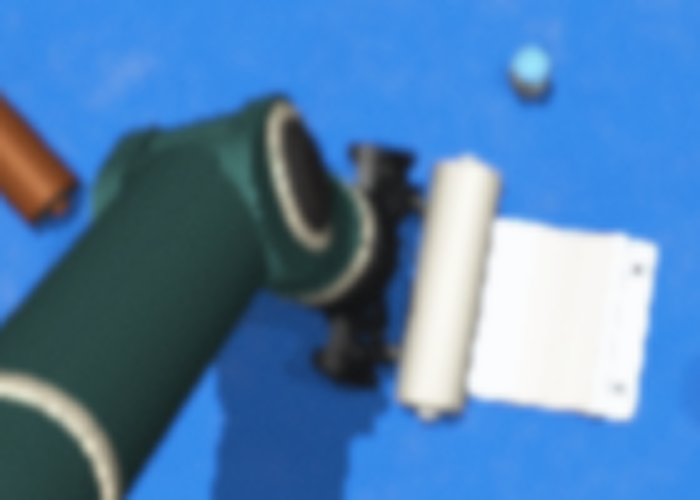

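View pics/s14.png

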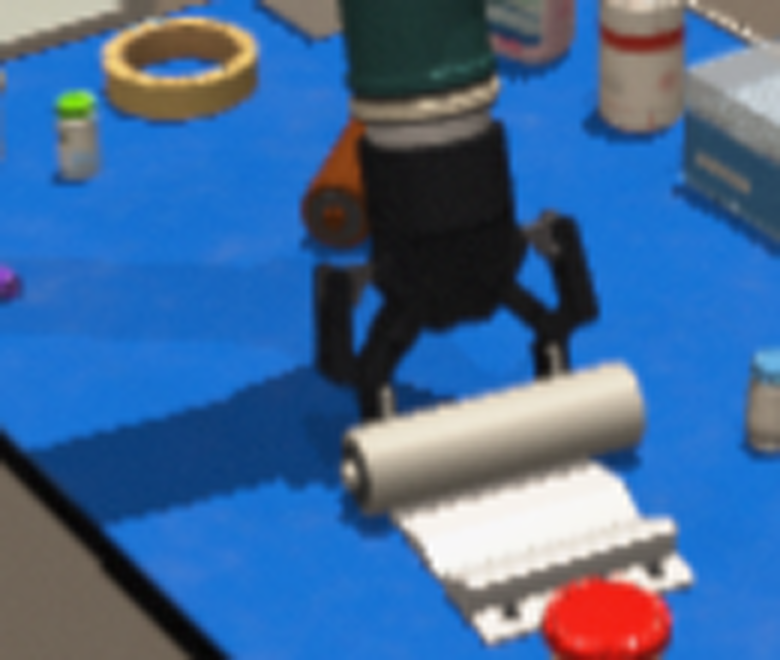

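Request:
{"op": "drive_tool", "data": {"motion": [0.0039,0.0003,0,0,0,0,-1,0.0039,0.0003,0,0,0,0,-1,0.0039,0.0003,0,0,0,0,-1,0.0039,0.0003,0,0,0,0,-1,0.0039,0.0003,0,0,0,0,-1,0.0039,0.0003,0,0,0,0,-1,0.0039,0.0003,0,0,0,0,-1,0.0039,0.0003,0,0,0,0,-1]}}

```text
clock: 14.07
tool_pos: [0.5001, -0.0249, 0.1679]
tool_rot: [-0.365, 0.527, -0.471, 0.606]
contact_force: [2.0, 3.8, 0.8]
opening: 0.0856
```

```bash
python3 look.py 15;  python3 plan.py 0.006 0.014 0 8
```

```text
14.1667 tip [ 0.491  -0.0722  0.0161] F [1.3 0.2 0.1] yaw -0.189 beta 0.3009 ztilt 0.0005
tip-> [ 0.4885 -0.0917  0.019 ] a -0.186
total shift tool [0.0197 0.003  0.0012] rotvec [ 0.0004 -0.003   0.0009] in final frame [0.0197 0.003  0.0011]
0.0025,0.0004,0.0001,0,-0.0004,0.0001,-1,0.0025,0.0004,0.0001,0,-0.0004,0.0001,-1,0.0025,0.0004,0.0001,0,-0.0004,0.0001,-1,0.0025,0.0004,0.0001,0,-0.0004,0.0001,-1,0.0025,0.0004,0.0001,0,-0.0004,0.0001,-1,0.0025,0.0004,0.0001,0,-0.0004,0.0001,-1,0.0025,0.0004,0.0001,0,-0.0004,0.0001,-1,0.0025,0.0004,0.0001,0,-0.0004,0.0001,-1
```

View pics/t15.png

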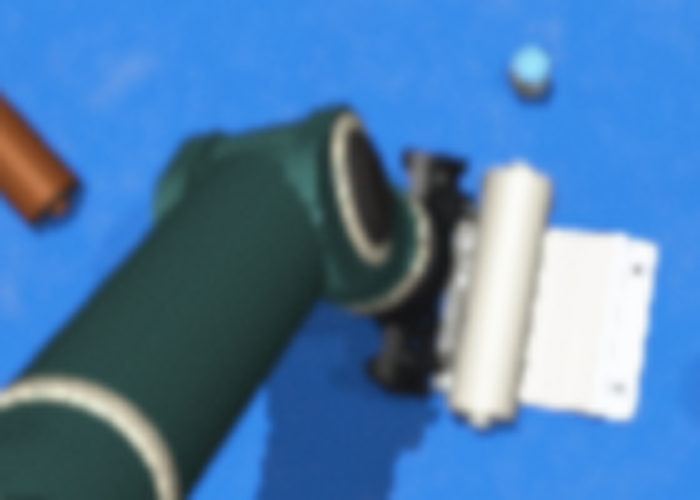

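View pics/s15.png

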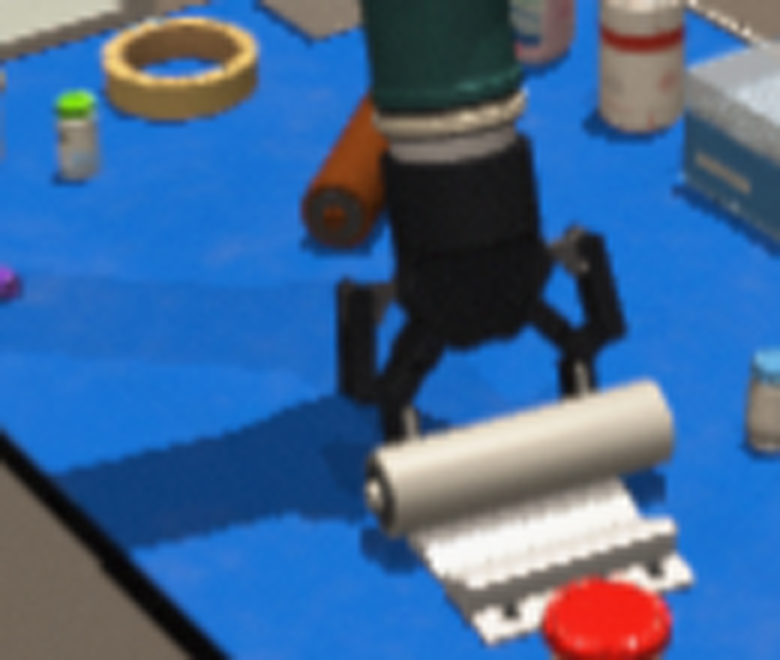

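Request:
{"op": "drive_tool", "data": {"motion": [0.003,0.0003,0,0,0,0,-1,0.003,0.0003,0,0,0,0,-1,0.003,0.0004,0,0,0,0,-1,0.0025,0.0004,0,0,0,0,-1,0.0025,0.0004,0,0,0,0,-1,0.0025,0.0004,0,0,0,0,-1,0.0025,0.0005,0,0,0,0,-1,0.0025,0.0006,0,0,0,0,-1]}}

```text
clock: 14.83
tool_pos: [0.4957, -0.0467, 0.171]
tool_rot: [-0.364, 0.527, -0.471, 0.606]
contact_force: [0.6, -0.3, 0.3]
opening: 0.0854
```

```bash
python3 look.py 16;  python3 plan.py 0.006 0.007 0 8
```

```text
14.9333 tip [ 0.4869 -0.0931  0.0192] F [-0.2 -0.5 -0.2] yaw -0.1889 beta 0.3008 ztilt 0.0004
tip-> [ 0.4872 -0.0985  0.019 ] a -0.186
total shift tool [0.0051 0.0017 0.0012] rotvec [ 0.0005 -0.0029  0.0008] in final frame [0.0051 0.0017 0.0012]
0.0006,0.0002,0.0002,0.0001,-0.0004,0.0001,-1,0.0006,0.0002,0.0002,0.0001,-0.0004,0.0001,-1,0.0006,0.0002,0.0002,0.0001,-0.0004,0.0001,-1,0.0006,0.0002,0.0002,0.0001,-0.0004,0.0001,-1,0.0006,0.0002,0.0002,0.0001,-0.0004,0.0001,-1,0.0006,0.0002,0.0002,0.0001,-0.0004,0.0001,-1,0.0006,0.0002,0.0002,0.0001,-0.0004,0.0001,-1,0.0006,0.0002,0.0002,0.0001,-0.0004,0.0001,-1
```

View pics/t16.png

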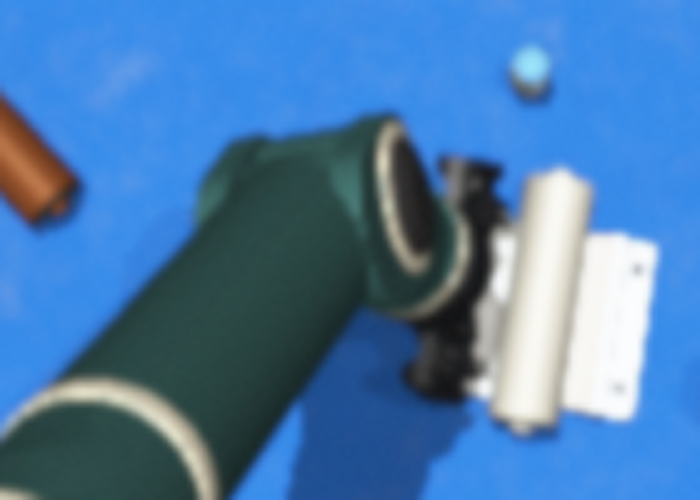

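View pics/s16.png

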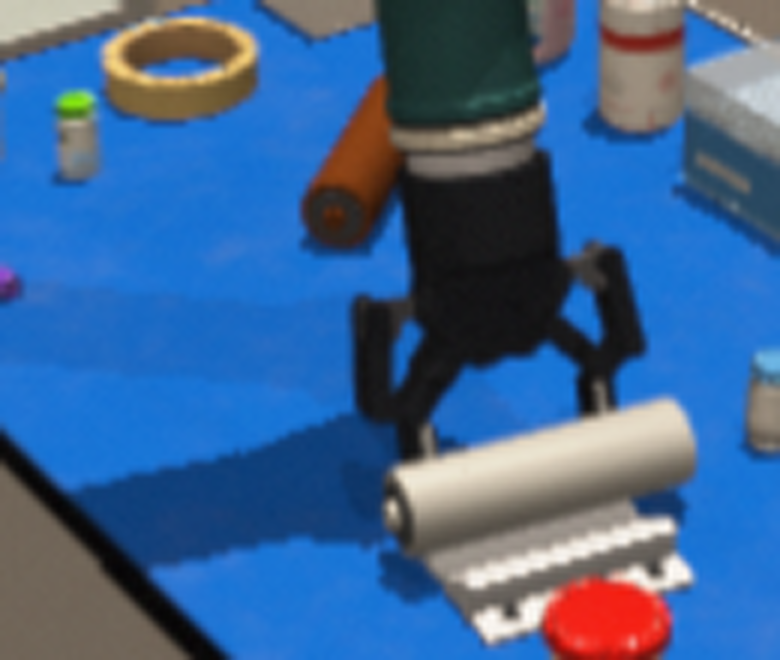

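Request:
{"op": "drive_tool", "data": {"motion": [0.001,0.0003,0,0,0,0,-1,0.001,0.0003,0,0,0,0,-1,0.001,0.0003,0,0,0,0,-1,0,0,0,0,0,0,-1,0,0,0,0,0,0,-1,0,0,0,0,0,0,-1,0,0,0,0,0,0,-1,0,0,0,0,0,0,-1]}}

```text
clock: 15.6
tool_pos: [0.4955, -0.0487, 0.171]
tool_rot: [-0.365, 0.527, -0.471, 0.606]
contact_force: [0.4, 1.1, -0.1]
opening: 0.0857
```

```bash
python3 look.py 17
```

```text
15.7 tip [ 0.4869 -0.0949  0.0191] F [-0.5  0.4  0.1] yaw -0.1872 beta 0.2998 ztilt 0.0009
```

View pics/t17.png

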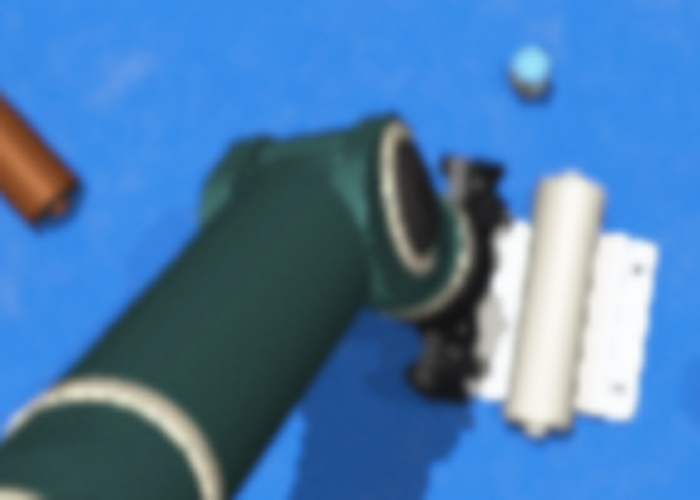

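View pics/s17.png

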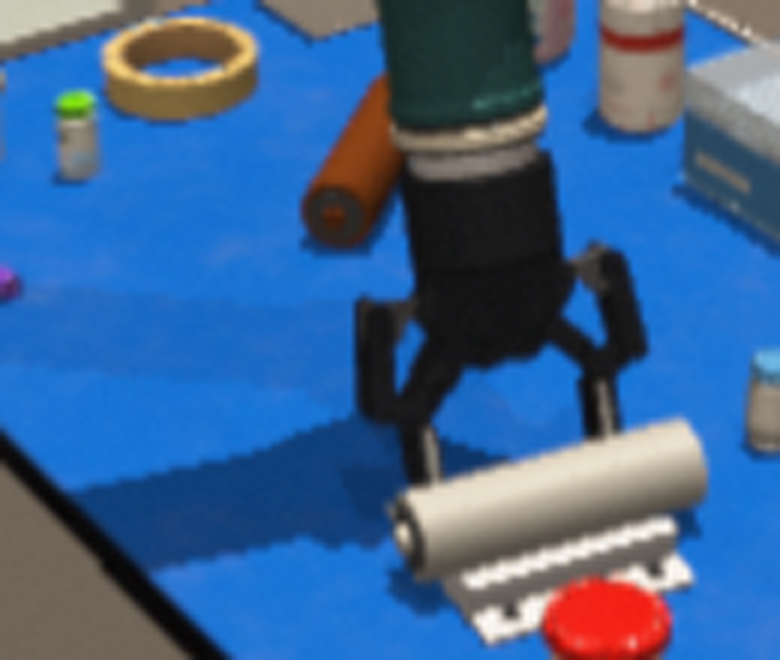

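Request:
{"op": "drive_tool", "data": {"motion": [-0.004,-0.002,0,0,0,0,-1,-0.006,-0.004,0,0,0,0,-1,-0.008,-0.006,0,0,0,0,-1,-0.01,-0.01,0,0,0,0,-1,-0.01,-0.012,0,0,0,0,-1,-0.015,-0.015,0,0,0,0,-1,-0.015,-0.015,0,0,0,0,-1,-0.015,-0.015,0,0,0,0,-1]}}

```text
clock: 16.37
tool_pos: [0.5147, 0.0541, 0.2228]
tool_rot: [-0.365, 0.527, -0.471, 0.606]
contact_force: [1.1, -0.3, -0.4]
opening: 0.085
```

Request:
{"op": "drive_tool", "data": {"motion": [-0.015,-0.01,0,0,0,0,-1,-0.015,-0.01,0,0,0,0,-1,-0.015,-0.01,0,0,0,0,-1,-0.01,-0.01,0,0,0,0,-1,0,0,0,0,0,0,-1,0,0,0,0,0,0,-1,0,0,0,0,0,0,-1,0,0,0,0,0,0,-1]}}

```text
clock: 17.03
tool_pos: [0.5262, 0.1141, 0.2437]
tool_rot: [-0.364, 0.527, -0.471, 0.606]
contact_force: [-0.7, -0.0, 1.0]
opening: 0.0852
```

```bash
python3 look.py 18
python3 - <<'E'
from hullfit import *
# draw predicted seated column at several x' for both views
d=pickle.load(open("f18.pkl","rb"))
for k,b in(("top",(240,180,310,250)),("scene",(205,195,285,255))):
    f=d[k]; im=cv2.cvtColor(f["pixels"],cv2.COLOR_RGB2BGR); im=cv2.resize(im[b[1]:b[3],b[0]:b[2]],None,fx=8,fy=8,interpolation=cv2.INTER_CUBIC)
    for x,c in((0.,(0,255,0)),(.008,(0,0,255))):
        w=v2w(x,0); h_=cv2.convexHull(proj(f,pose(w[0],w[1],VY,COL+[0,0,.0284])).astype(np.float32))
        cv2.polylines(im,[np.round((h_-[b[0],b[1]]+.5)*8).astype(np.int32)],True,c,1)
    cv2.imwrite(f"pics/v18{k}.png",im)
# bystanders vs f0
d0=pickle.load(open("f0.pkl","rb"))
for k,bs in(("top",[(262,160,280,182),(110,214,128,232)]),("scene",[(270,192,288,220),(155,150,172,175),(238,232,266,270)])):
    for b in bs:
        A,B=[q[k]["pixels"][b[1]:b[3],b[0]:b[2]].astype(float).mean(2) for q in(d0,d)]; 
        print(k,b,cv2.phaseCorrelate(A,B)[0],np.abs(A-B).mean().round(2))
E
```

```text
17.1333 tip [0.5175 0.068  0.0919] F [-0.5  0.  -0.3] yaw -0.1891 beta 0.3006 ztilt 0.0003
top (262, 160, 280, 182) (0.05747184258110316, -0.04710143199949357) 9.94
top (110, 214, 128, 232) (0.41015707433835935, -0.6594541389841098) 16.09
scene (270, 192, 288, 220) (-0.07727730354580942, -0.009215834058391437) 5.84
scene (155, 150, 172, 175) (-0.027939975520114402, 0.6576980075336181) 5.62
scene (238, 232, 266, 270) (-0.038663782076005404, -0.003272057994351485) 5.62
```

View pics/v18top.png

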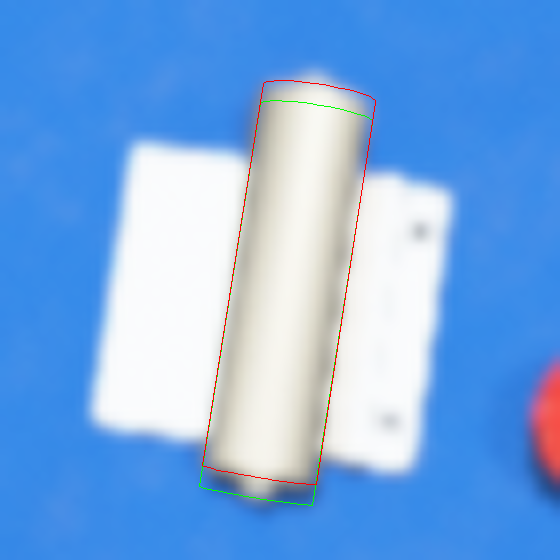

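View pics/v18scene.png

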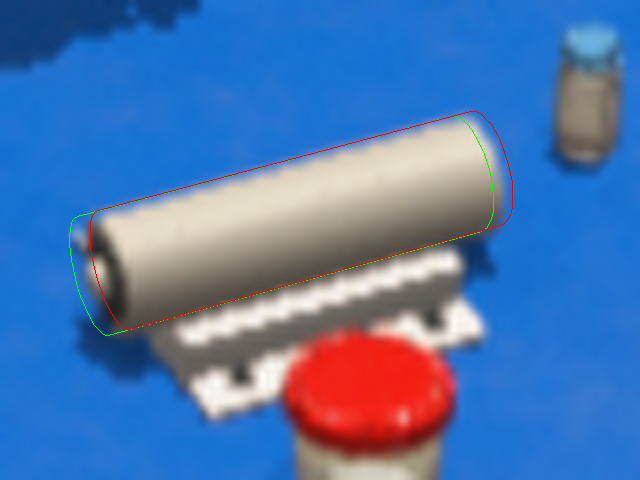

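Run:
```python
from cell import r
print(r.close_job())
```

```text
the job is handed in; nothing more can be done
None
```

The column is lying in the groove of the V-block and the job is handed in, at about 17 s of the 38 s allowed. No verdict came back.

**What I did:**
- I pushed the column with both open fingertips, leaning in below its axis, so it rolled along the bench.
- My first attempt to turn it while pushing failed. It rolled on by itself, still about 0.22 rad off the groove.
- I straddled it diagonally and nudged opposite sides with the two fingertips until it lined up. It was not gripped or lifted.
- I then rolled it up the ramp and over the crest, let it drop into the groove, and backed the arm away.

**Last checks in both camera views:**
- **Seating:** the column's outline matches the predicted seated pose across the groove and in angle. I judged this from the overlay; I did not fit its final pose.
- **Centring:** it sits about 6 mm off centre towards +x, against the 30 mm allowed.
- **Robot:** the arm is clear of everything and the force reading is near zero.
- **Rolling:** it travelled about 190 mm, roughly 8.6 rad if it rolled without slipping. I could not see the roll angle directly.
- **Cup and near vial:** both are unmoved within measurement noise, under 0.1 pixel.
- **Far vial (`vial_b`):** the image comparison read about 0.7 pixel (roughly 2 mm), which I put down to the arm's shadow. An earlier picture showed it in place, and the arm stayed well clear of it.
- **Calibration:** the two cameras disagreed by up to about 7 mm on the V-block and 3 mm on the column. I relied mainly on the top view for the block.

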